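# Height check of a milled terrain block under a gauge bridge

## Task

Check the milled terrain block on the height gauge: lay it on the gauge bed in front of the red bridge bar with its summit end towards the bar, bring it sideways up against the fence, and let go. Then push it along the fence, flat on the bed, so that its summit passes under the bar and its nose comes up against the rubber-tipped screw of the blue end stop, and keep it pressed there lightly for about a second; the stop is only held by friction and must not be shoved off its setting, and the bar must not be knocked. Leave the block there, flat along the fence and touching the screw, and leave all the other things where they are.

Things in the scene. Friction and masses are not known exactly. Their poses are not given: they have to be found in the camera images.
- block: Beige milled tooling-board block, 140 mm long (its x) x 56 mm wide (its y), lying flat and loose on the table; the plain base is 30 mm tall, with low steps on top and a summit terrace (30 x 36 mm, its middle 35 mm from the block's origin along +x) whose top is 38 mm above the underside. Origin: centre of the underside, z up; the nose is the plain end face at x = +70 mm, the tail the one at x = -70 mm. About 0.15 to 0.31 kg, friction unknown.
- gauge: Height gauge fixed to the table; its place and yaw vary. Aluminium bed 360 mm (x) x 170 mm (y) x 12 mm thick. Origin: centre of the underside, z up, bed surface at z = +12 mm. +x is the direction in which blocks are pushed. The end with x below 0 is free for laying down and has a short black cross line near its edge.
- fence: Dark steel fence fixed along the +y side of the gauge bed, 330 mm long (x), 12 mm thick, 16 mm tall above the bed; axes as the gauge's. Origin: middle of the fence's guiding face (which looks to -y), at the bed surface; it lies at y = +50 mm in the gauge frame, so a block lying along it has its centre line at y = +22 mm.
- bar: Red bridge bar across the bed, fixed, 16 mm wide (x), 14 mm tall, held by two dark posts; axes as the gauge's. Origin: middle of its underside, at x = +40 mm in the gauge frame and 40.5 mm above the bed. The posts' inner faces are at y = -54 mm and +61 mm, so the opening beside the fence is 104 mm wide.
- stop: Blue end stop beyond the bar, 30 (x) x 70 x 24 mm tall, axes as the gauge's. Origin: foot of its face towards the bar, at y = 0 in the gauge frame, 74 to 100 mm beyond the bar. A screw with a black rubber tip (18 mm across, 14 mm above the bed, at y = +22 mm) sticks out 4 to 20 mm towards the bar, set anew, not measured: feel for it. Friction holds the stop up to about 9 N; 3 to 6 N is a light press.
- summit (a point): Middle of the top of the block's summit terrace, 35 mm from the block's origin along +x, 38 mm above its underside.
- model: Bystander, to be left alone: a second, smaller milled terrain model, 90 x 60 x 46 mm.
- offcut: Bystander, to be left alone: a loose foam offcut, 60 x 35 x 22 mm.
- driver: Bystander, to be left alone: a screwdriver lying flat.
- brush: Bystander, to be left alone: a hand brush lying flat.
- spanner: Bystander, to be left alone: a spanner lying flat.
- cup: Bystander, to be left alone: a black cup, 85 mm tall.
- tape: Bystander, to be left alone: a yellow tape roll lying flat, 90 mm across.
- caliper: Bystander, to be left alone: a sliding caliper lying flat.
Mind the look-alikes: they are no part of the job. What is shaped like the block but green or yellow is not meant.

How it is judged:
By the outcome, as a careful person would: the job done as asked, in the order asked, and still so for the second after the job is handed in, with the robot touching nothing.
It also fails if it takes over 66 s, if anything falls off the work surface, if the arm or the gripper's body presses on something with over 40 N, if the wrist force passes 120 N, or if a joint passes its speed limit or range.

## Robot

A 6-joint arm with a two-finger parallel gripper is mounted at the origin on the work surface. World frame = base frame: x ahead of the robot, y to its left, z up, the work surface at z = 0. Lengths are in m, angles in rad, forces in N, time in s.
With the tool pointing down it reaches from about 0.225 to 0.875 m from the base axis. Payload 3.4 kg.
Tool frame: the origin (TCP) lies between the finger pads; the fingertips stand 11 mm ahead of it and the grasp point (between the pads) lies 8 mm behind it; z points along the fingers, y is the direction in which the jaws open and shut (so a half turn about z gives the same grasp; the last joint's range is limited). The gripper opens to 85 mm and grips with 20 to 120 N. Pads are 22 mm wide; open, the fingers measure 114 mm over their backs; the gripper's body (76 mm by 85 mm) begins 54 mm behind the grasp point. The pads swing forward as they close: fully open they stand 13 mm farther back than shut.
Start: joints at [1.141, 0.276, 1.505, -0, 1.361, -0.121], TCP at [0.175, 0.548, 0.203] pointing down, gripper open.
Joint ranges: [-2.89, 2.89], [-0.75, 2.08], [0.22, 2.7], [-1.18, 4.32], [0.11, 2.71], [-2.7, 2.7]. Speed limits (rad/s): [2.57, 2.57, 3.14, 3.14, 3.14, 3.14].

## Interface

Orientations are given as a unit quaternion [w, x, y, z].
In Python, from rig import manip gives the robot as it stands. The module is installed in compiled form; this text tells all that it offers.
- The arm moves only by the tool move_arm, never from a script. Its argument "series" is a list that holds one entry, the list of rows, each a list of 7 numbers: the shift along the world's x, y, z in m, then the turn, a rotation vector about the world's x, y, z in rad, then the finger opening in m, from 0 to 0.0854. A call has 1 to 20 rows; each row shifts and turns the commanded pose from where the row before left it; what a row does not reach is not made up. A row lasts 1/12 s, in which the tool goes at most 41.7 mm and 7.16 degrees, less where a joint would pass 70% of its speed; a pose out of reach is approached as far as the arm can. A call with a gripper value outside its range is refused whole. The fingers move at their own pace and stop on an object; "newtons" is the grip in N (left out, the last holds). Time passes only in rows, so rows that do not move let the fingers close. It gives the time, the measured TCP pose, the force and the opening at its end, in the units of the state.
- manip.get_state(): the state, without advancing time (a new reading comes with each control period).
- manip.get_image(name): name is "scene" or "top" or "wrist"; returns a dict with "color" (480x640x3 uint8, red, green, blue), "fx", "fy", "cx", "cy" (pixels), "k1" (the pictures are not rectified: a ray, as slopes to the right and down, at radius r is drawn at 1 + k1 r^2 times it, then the intrinsics apply), "R" (3x3) and "t" (3): a world point X has camera coordinates R X + t; the wrist camera has in their place "tool_from_camera" (4x4, takes a point from camera to tool coordinates, whose origin is the TCP and whose axes are the flange's). Camera axes: x right, y down, z forward; pixel columns grow to the right and rows downward; lengths in m; the calibration is good to about 2 mm. A picture is of the moment at which its call begins: read the wrist's pose just before it. There is no depth.
- manip.sign_off(): hands the job in, once; it reports no verdict.
The state is a dict: "clock": time; "qpos": joint angles; "qd": joint speeds; "effort": joint torques, N m; "position": TCP position; "ee_rot": TCP orientation; "contact_force": force on the tool from outside, world axes, zero at the start; "moment": the same for the moment, N m; "width": finger opening in m.
Only numpy, scipy, OpenCV 4.12 (cv2) and the standard library are available. Lean on these libraries where they do the work, as an engineer would, in place of code of your own. Each camera call takes 0.05 s, during which the arm holds its last target.

## Working session

There is one attempt and no reset: what is moved stays moved. The work goes in short steps, Python scripts to look and compute and a tool call to move; the robot and the scene stay as the last step left them, time stands still between calls to the robot, and variables do not carry over. Pictures are saved under pics/ and viewed, and the job is handed in when it is done.

Besides the shell and the picture viewer there is one more tool, called after "Call:" as name(argument=value, ...), one argument or row to a line, values as JSON. move_arm: Moves the arm, as the interface text tells. Its arguments: {"type":"object","properties":{"series":{"type":"array"},"newtons":{"type":"number"}},"required":["series"]}

```bash
mkdir -p pics
cat > h.py <<'E'
from rig import manip
import numpy as np, cv2, pickle
def snap(n,f):
    s=manip.get_state(); im=manip.get_image(n); im['state']=s
    pickle.dump(im,open(f'pics/{f}.pkl','wb'))
    cv2.imwrite(f'pics/{f}.png',cv2.cvtColor(im['color'],cv2.COLOR_RGB2BGR)); return im
def load(f): return pickle.load(open(f'pics/{f}.pkl','rb'))
def quatR(q):
    from scipy.spatial.transform import Rotation as Ro
    return Ro.from_quat([q[1],q[2],q[3],q[0]]).as_matrix()
def cam(im):
    if 'R' in im: R=np.array(im['R']);t=np.array(im['t']);return R.T,-R.T@t
    T=np.eye(4);T[:3,:3]=quatR(im['state']['ee_rot']);T[:3,3]=im['state']['position']
    M=T@np.array(im['tool_from_camera']);return M[:3,:3],M[:3,3]
def ray(im,uv):
    uv=np.atleast_2d(np.array(uv,float))
    K=np.array([[im['fx'],0,im['cx']],[0,im['fy'],im['cy']],[0,0,1.]])
    d=cv2.undistortPoints(uv[:,None],K,np.array([im['k1'],0,0,0,0.]))[:,0]
    Rc,c=cam(im); return c,(Rc@np.c_[d,np.ones(len(d))].T).T
def plane(im,uv,z):
    c,d=ray(im,uv); return c+d*((z-c[2])/d[:,2])[:,None]
def proj(im,X):
    X=np.atleast_2d(X);Rc,c=cam(im);p=(X-c)@Rc;p=p[:,:2]/p[:,2:]
    r=(p**2).sum(1,keepdims=True);p=p*(1+im['k1']*r);return p*[im['fx'],im['fy']]+[im['cx'],im['cy']]
E
python3 - <<'E'
from h import *
for n in('top','scene','wrist'): snap(n,n+'0')
print(manip.get_state()); im=load('top0');print(im['k1'],cam(im))
E
```

```text
{'clock': 0.15, 'qpos': array([ 1.14102461e+00,  2.76440840e-01,  1.50583262e+00, -2.11942474e-05,
        1.36070561e+00, -1.21009003e-01]), 'qd': array([-1.60143264e-04, -3.63687178e-03, -3.02584965e-03,  1.70152795e-05,
        9.78957786e-04,  6.06647216e-06]), 'effort': array([ 2.41955597e-03, -4.17143941e+01, -2.46033293e+01, -1.83895081e-04,
        7.54175009e-03,  1.92070530e-05]), 'position': array([0.17456727, 0.54740634, 0.20194739]), 'ee_rot': array([-1.78527356e-04,  1.53766615e-01,  9.88106951e-01, -6.69907036e-04]), 'contact_force': array([ 0.65141855, -0.23626517, -0.05887421]), 'moment': array([-0.04399251,  0.00266388,  0.05162494]), 'width': 0.08521465288667544}
-0.02350914405259527 (array([[ 0.02875703, -0.99810263,  0.05444416],
       [-0.99924822, -0.03012138, -0.02440694],
       [ 0.02600056, -0.05370136, -0.99821848]]), array([ 0.5001527 , -0.01331448,  1.01953915]))
```

View pics/top0.png

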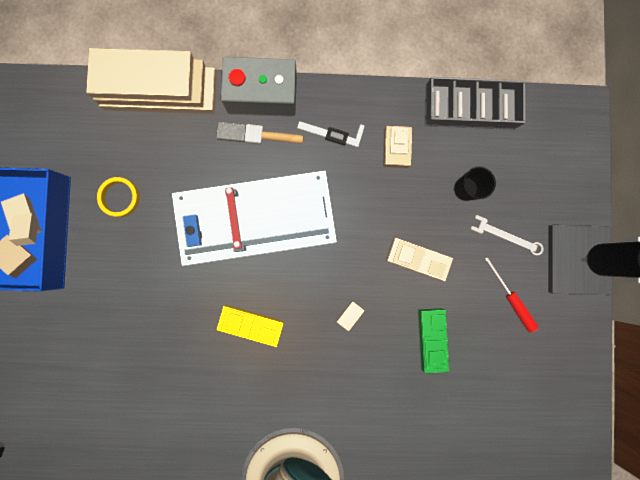

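View pics/scene0.png

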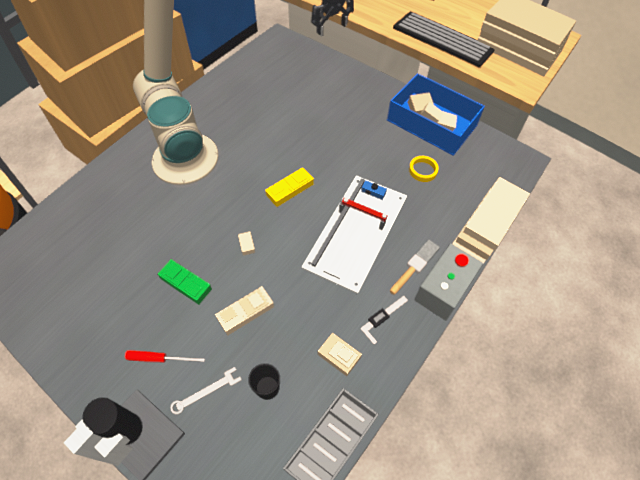

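View pics/wrist0.png

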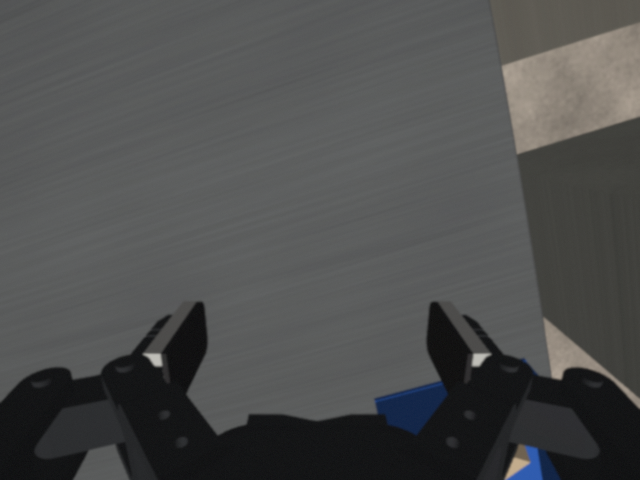

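Run:
```python
from h import *
im=load('top0');b=cv2.cvtColor(im['color'],cv2.COLOR_RGB2BGR)
a=cv2.resize(b[225:295,375:465],None,fx=7,fy=7,interpolation=cv2.INTER_CUBIC)
g=cv2.resize(b[165:270,165:345],None,fx=4.4,fy=4.4,interpolation=cv2.INTER_CUBIC)
cv2.imwrite('pics/zb.png',a);cv2.imwrite('pics/zg.png',g)
im=load('scene0');b=cv2.cvtColor(im['color'],cv2.COLOR_RGB2BGR)
cv2.imwrite('pics/zs.png',cv2.resize(b[280:340,205:285],None,fx=8,fy=8,interpolation=cv2.INTER_CUBIC))
```

```text
(no output)
```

View pics/zb.png

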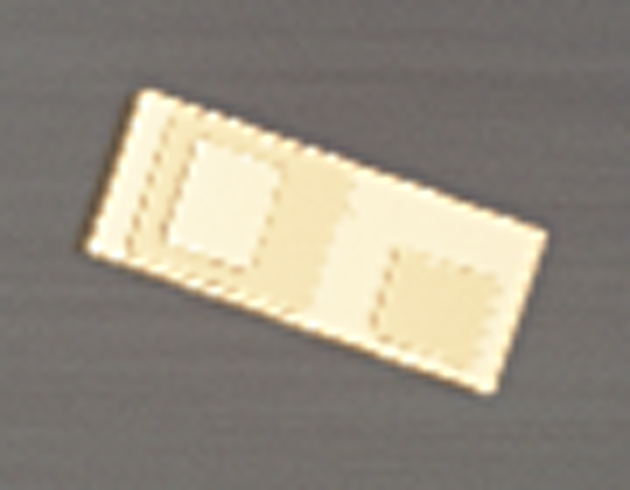

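View pics/zg.png

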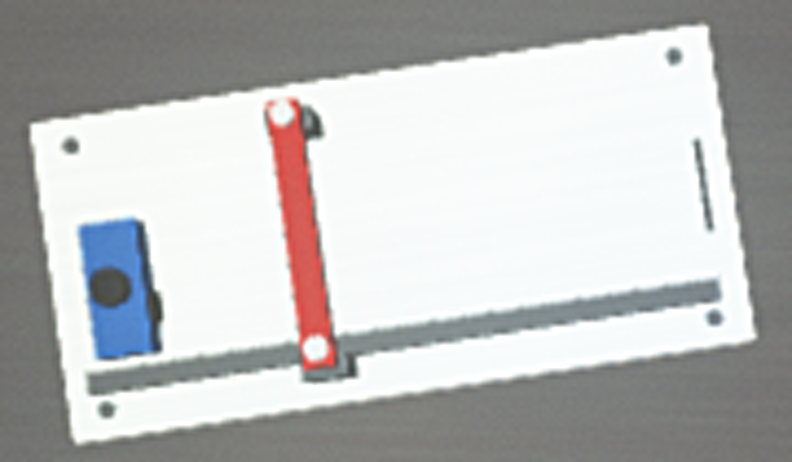

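View pics/zs.png

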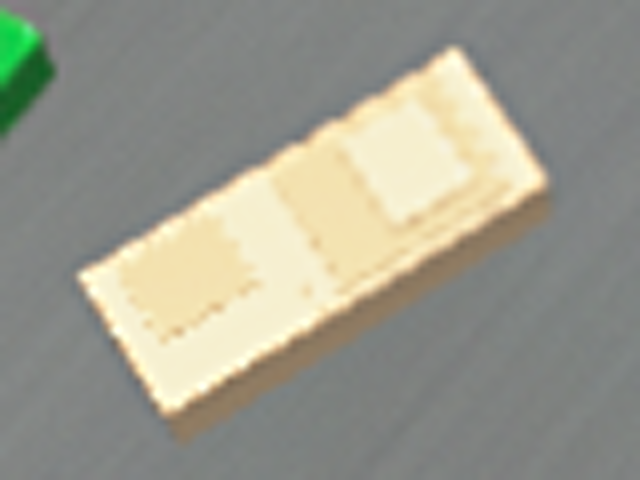

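Run:
```python
from h import *
im=load('top0');c=im['color']
hsv=cv2.cvtColor(c,cv2.COLOR_RGB2HSV)
def rect(mask,x0,y0,x1,y1,z):
    m=np.zeros_like(mask);m[y0:y1,x0:x1]=mask[y0:y1,x0:x1]
    cs,_=cv2.findContours(m,cv2.RETR_EXTERNAL,cv2.CHAIN_APPROX_NONE)
    k=max(cs,key=cv2.contourArea)[:,0]
    P=plane(im,k,z)[:,:2]
    r=cv2.minAreaRect((P*1000).astype(np.float32));return r
print('block',rect((c.min(2)>135).astype(np.uint8),375,225,465,295,.03))
print('gauge',rect((c.min(2)>170).astype(np.uint8),165,165,345,270,.012))
off=lambda z,s,o:np.array([( (u+.5)/s-.5+o[0],(v+.5)/s-.5+o[1]) for u,v in z])
B=plane(im,off([(145,88),(547,233),(492,393),(88,250)],7,(375,225)),.03)[:,:2]
G=plane(im,off([(30,123),(706,25),(757,338),(75,443)],4.4,(165,165)),.012)[:,:2]
S=plane(im,off([(205,140),(285,165),(243,272),(165,243)],7,(375,225)),.038)[:,:2]
F=plane(im,off([(90,373),(718,279)],4.4,(165,165)),.028)[:,:2]
Bar=plane(im,off([(283,115),(316,348)],4.4,(165,165)),.0665)[:,:2]
St=plane(im,off([(138,220),(160,352)],4.4,(165,165)),.036)[:,:2]
for n,p in(('B',B),('G',G),('S',S)):
    e=[np.linalg.norm(p[i]-p[(i+1)%4]) for i in range(4)]
    d=p[0]-p[1]+p[3]-p[2];print(n,p.mean(0),np.array(e),'yaw +x',np.degrees(np.arctan2(d[1],d[0])))
d=G[0]-G[1]+G[3]-G[2];th=np.arctan2(d[1],d[0]);R=np.array([[np.cos(th),-np.sin(th)],[np.sin(th),np.cos(th)]])
for n,p in(('F',F),('Bar',Bar),('Stop',St)):print(n,(p-G.mean(0))@R)
d=F[0]-F[1];print(np.degrees(np.arctan2(d[1],d[0])))
```

```text
block ((510.40386962890625, -277.36529541015625), (140.47625732421875, 56.7451057434082), 72.52327728271484)
gauge ((595.2714233398438, 105.26973724365234), (170.73094177246094, 359.7138671875), 10.40420913696289)
B [ 0.51040322 -0.27727445] [0.1398826  0.05532042 0.13981527 0.05601498] yaw +x 72.0693086097623
G [0.59582731 0.10488501] [0.35869825 0.1678954  0.35921923 0.16942439] yaw +x 100.33775495329466
S [ 0.52106157 -0.24441488] [0.02717283 0.0372438  0.02689648 0.03577874] yaw +x 72.86526479127362
F [[ 0.16227877  0.05088019]
 [-0.16353036  0.05124768]]
Bar [[ 0.04041493 -0.05929096]
 [ 0.04059804  0.05783573]]
Stop [[ 0.12546201 -0.02233423]
 [ 0.12363241  0.04614056]]
100.27313017683903
```

Call:
move_arm(
  series=[
    [[0.014, -0.0344, 0, 0, 0, -0.0654, 0.0854], [0.014, -0.0344, 0, 0, 0, -0.0654, 0.0854], [0.014, -0.0344, 0, 0, 0, -0.0654, 0.0854], [0.014, -0.0344, 0, 0, 0, -0.0654, 0.0854], [0.014, -0.0344, 0, 0, 0, -0.0654, 0.0854], [0.014, -0.0344, 0, 0, 0, -0.0654, 0.0854], [0.014, -0.0344, 0, 0, 0, -0.0654, 0.0854], [0.014, -0.0344, 0, 0, 0, -0.0654, 0.0854], [0.014, -0.0344, 0, 0, 0, -0.0654, 0.0854], [0.014, -0.0344, 0, 0, 0, -0.0654, 0.0854], [0.014, -0.0344, 0, 0, 0, -0.0654, 0.0854], [0.014, -0.0344, 0, 0, 0, -0.0654, 0.0854]],
  ],
)

```text
clock: 1.15
position: [0.3428, 0.1333, 0.2027]
ee_rot: [0.0, 0.521, 0.853, 0.0]
contact_force: [1.3, 0.2, 0.3]
width: 0.085
```

Call:
move_arm(
  series=[
    [[0.014, -0.0344, 0, 0, 0, -0.0654, 0.0854], [0.014, -0.0344, 0, 0, 0, -0.0654, 0.0854], [0.014, -0.0344, 0, 0, 0, -0.0654, 0.0854], [0.014, -0.0344, 0, 0, 0, -0.0654, 0.0854], [0.014, -0.0344, 0, 0, 0, -0.0654, 0.0854], [0.014, -0.0344, 0, 0, 0, -0.0654, 0.0854], [0.014, -0.0344, 0, 0, 0, -0.0654, 0.0854], [0.014, -0.0344, 0, 0, 0, -0.0654, 0.0854], [0.014, -0.0344, 0, 0, 0, -0.0654, 0.0854], [0.014, -0.0344, 0, 0, 0, -0.0654, 0.0854], [0.014, -0.0344, 0, 0, 0, -0.0654, 0.0854], [0.014, -0.0344, 0, 0, 0, -0.0654, 0.0854], [0, 0, 0, 0, 0, 0, 0.0854], [0, 0, 0, 0, 0, 0, 0.0854]],
  ],
)

```text
clock: 2.32
position: [0.5108, -0.2793, 0.2014]
ee_rot: [-0.001, 0.808, 0.59, -0.0]
contact_force: [-0.2, -0.1, -0.4]
width: 0.0858
```

```bash
cat >> h.py <<'E'
def yaw(s=None):
    s=s or manip.get_state();R=quatR(s['ee_rot']);return np.degrees(np.arctan2(R[1,1],R[0,1])),R[:,2]
E
python3 - <<'E'
from h import *
im=snap('wrist','wrist1');s=im['state'];print(s['position'],yaw(s),s['clock'])
hsv=im['color'];m=(hsv.min(2)>110).astype(np.uint8)
cs,_=cv2.findContours(m,cv2.RETR_EXTERNAL,cv2.CHAIN_APPROX_NONE)
k=max(cs,key=cv2.contourArea)[:,0];P=plane(im,k,.03)[:,:2]
print(cv2.minAreaRect((P*1000).astype(np.float32)))
E
```

```text
[ 0.51082792 -0.27929918  0.2014245 ] (np.float64(-17.737485178551214), array([-0.00141125,  0.00114854, -0.99999834])) 2.3167
((509.7071533203125, -276.983154296875), (140.35049438476562, 57.10251235961914), 72.09342956542969)
```

View pics/wrist1.png

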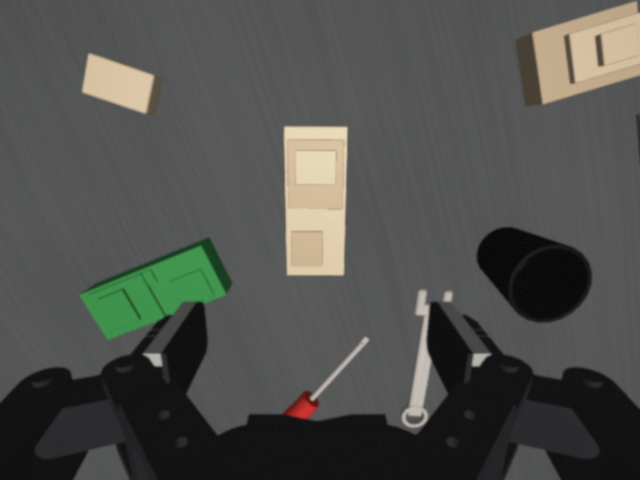

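Call:
move_arm(
  series=[
    [[-0.001, 0.002, -0.024, 0, 0, 0, 0.0854], [0, 0, -0.03, 0, 0, 0, 0.0854], [0, 0, -0.03, 0, 0, 0, 0.0854], [0, 0, -0.03, 0, 0, 0, 0.0854], [0, 0, -0.03, 0, 0, 0, 0.0854], [0, 0, -0.02, 0, 0, 0, 0.0854], [0, 0, -0.012, 0, 0, 0, 0.0854], [0, 0, -0.008, 0, 0, 0, 0.0854], [0, 0, 0, 0, 0, 0, 0.0854], [0, 0, 0, 0, 0, 0, 0.0854]],
  ],
  newtons=40,
)

```text
clock: 3.2
position: [0.5098, -0.2749, 0.0191]
ee_rot: [0.0, 0.807, 0.591, 0.0]
contact_force: [0.0, -0.0, 0.8]
width: 0.0857
```

Call:
move_arm(
  series=[
    [[0, 0, 0, 0, 0, 0, 0.045], [0, 0, 0, 0, 0, 0, 0.045], [0, 0, 0, 0, 0, 0, 0.045], [0, 0, 0, 0, 0, 0, 0.045], [0, 0, 0, 0, 0, 0, 0.045], [0, 0, 0, 0, 0, 0, 0.045], [0, 0, 0, 0, 0, 0, 0.045], [0, 0, 0, 0, 0, 0, 0.045]],
  ],
  newtons=40,
)

```text
clock: 3.87
position: [0.5097, -0.2758, 0.0186]
ee_rot: [0.0, 0.807, 0.59, 0.0]
contact_force: [0.4, -1.2, 0.1]
width: 0.0448
```

Run:
```python
from h import *
snap('wrist','wrist2');snap('top','top2');im=load('top2')
b=cv2.cvtColor(im['color'],cv2.COLOR_RGB2BGR)
cv2.imwrite('pics/zt2.png',cv2.resize(b[200:320,360:480],None,fx=5,fy=5,interpolation=cv2.INTER_CUBIC))
im=load('wrist2');s=im['state'];print(s['width'],s['contact_force'])
```

```text
0.04483868003733863 [ 0.4007084  -1.18980763  0.14687566]
```

View pics/wrist2.png

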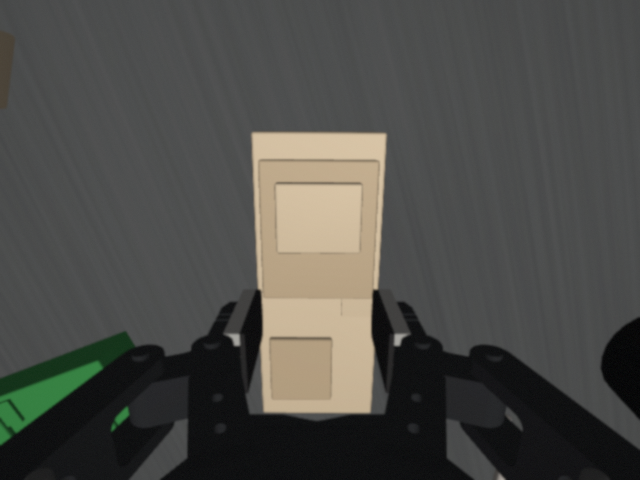

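View pics/zt2.png

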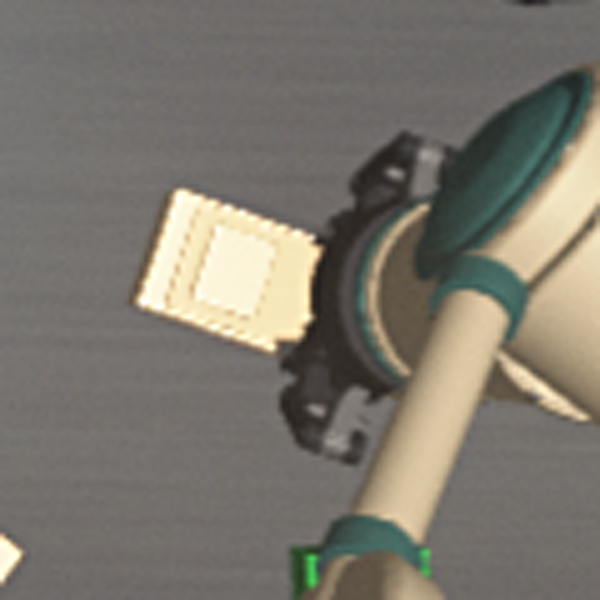

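Call:
move_arm(
  series=[
    [[0, 0, 0, 0, 0, 0, 0.02], [0, 0, 0, 0, 0, 0, 0.02], [0, 0, 0, 0, 0, 0, 0.02], [0, 0, 0, 0, 0, 0, 0.02]],
  ],
  newtons=40,
)

```text
clock: 4.3
position: [0.5098, -0.2758, 0.0186]
ee_rot: [0.0, 0.807, 0.59, 0.0]
contact_force: [0.0, -0.3, -0.3]
width: 0.0202
```

Run:
```python
from h import *
snap('wrist','wrist3')
```

```text
(no output)
```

View pics/wrist3.png

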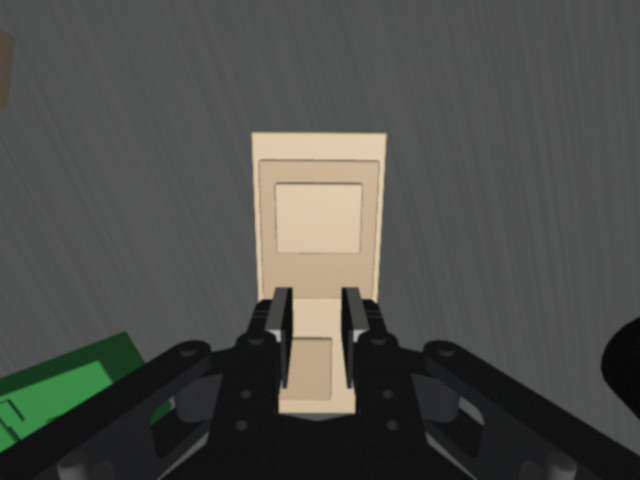

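Run:
```python
from h import *
im=load('wrist3');s=im['state'];print(s['position'],s['width'])
P=plane(im,[(252,133),(386,133),(262,410),(376,410)],.03);print(P)
print(np.linalg.norm(P[0]-P[1]),im['tool_from_camera'])
# pad tips expected
R=quatR(s['ee_rot'])
for z in(-.02,-.008,0,.011):
    print(z,proj(im,[s['position']+R@np.array([x,y,z]) for x in(-.011,.011) for y in(-.01,.01)]).round().tolist())
im=snap('scene','scene3');b=cv2.cvtColor(im['color'],cv2.COLOR_RGB2BGR)
cv2.imwrite('pics/zs3.png',cv2.resize(b[250:350,185:305],None,fx=6,fy=6,interpolation=cv2.INTER_CUBIC))
```

```text
[ 0.50975351 -0.27577521  0.01861086] 0.0202297550828281
[[ 0.50531512 -0.20250371  0.03      ]
 [ 0.55790366 -0.21914405  0.03      ]
 [ 0.46202041 -0.33360407  0.03      ]
 [ 0.51837784 -0.3513841   0.03      ]]
0.055158458492974766 [[ 9.85768273e-04 -9.58764189e-01 -2.84201089e-01  7.07616661e-02]
 [ 9.99998444e-01  1.36087742e-03 -1.12242284e-03  3.95768711e-04]
 [ 1.46290167e-03 -2.84199541e-01  9.58764038e-01 -1.71694629e-01]
 [ 0.00000000e+00  0.00000000e+00  0.00000000e+00  1.00000000e+00]]
-0.02 [[294.0, 317.0], [338.0, 317.0], [293.0, 271.0], [339.0, 271.0]]
-0.008 [[295.0, 305.0], [337.0, 305.0], [294.0, 262.0], [338.0, 262.0]]
0 [[296.0, 298.0], [336.0, 298.0], [295.0, 256.0], [337.0, 256.0]]
0.011 [[297.0, 289.0], [335.0, 289.0], [297.0, 249.0], [336.0, 249.0]]
```

View pics/zs3.png

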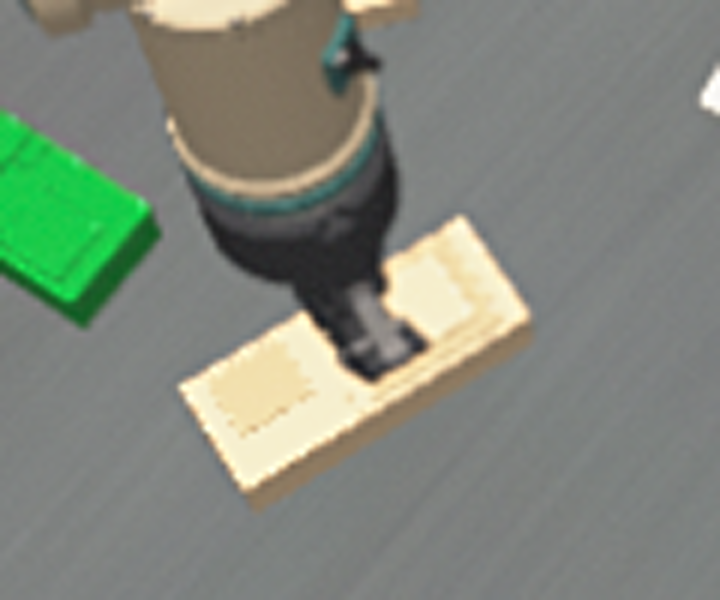

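Run:
```python
from h import *
for f,w,pts in(('wrist3',.0202,[(291,288),(342,288)]),('wrist2',.0448,[(262,291),(373,291)]),('wrist1',.0857,[(206,302),(428,302)])):
    im=load(f);s=im['state'];R=quatR(s['ee_rot'])
    c,d=ray(im,pts); c=R.T@(c-s['position']); d=d@R
    # width between in px -> depth: y difference = w
    lam=w/abs(d[0,1]-d[1,1]);print(f,im['fx'],s['position'],[c+lam*x for x in d])
```

```text
wrist3 376.2974413528719 [ 0.50975351 -0.27577521  0.01861086] [array([ 0.0096084 , -0.00986522, -0.03449261]), array([ 0.00962833,  0.01033478, -0.03446305])]
wrist2 376.2974413528719 [ 0.50974689 -0.27582983  0.0186364 ] [array([ 0.00730227, -0.02176223, -0.03234013]), array([ 0.00734544,  0.02303777, -0.0322749 ])]
wrist1 376.2974413528719 [ 0.51082792 -0.27929918  0.2014245 ] [array([ 0.0060745 , -0.04240722, -0.03999035]), array([ 0.00615768,  0.04329278, -0.03986537])]
```

Run:
```python
from h import *
im=load('wrist3');b=cv2.cvtColor(im['color'],cv2.COLOR_RGB2BGR)
cv2.imwrite('pics/zw3.png',cv2.resize(b[260:480,210:430],None,fx=2.7,fy=2.7,interpolation=cv2.INTER_CUBIC))
```

```text
(no output)
```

View pics/zw3.png

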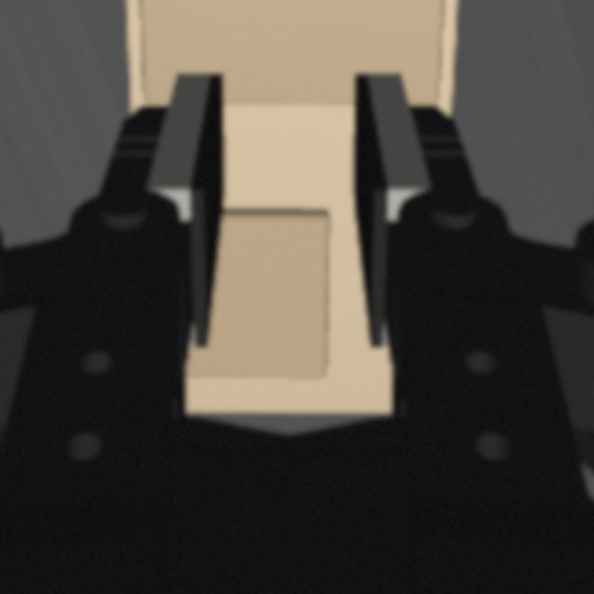

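Call:
move_arm(
  series=[
    [[0, 0, 0, 0, 0, 0, 0.0854], [0, 0, 0, 0, 0, 0, 0.0854], [0, 0, 0, 0, 0, 0, 0.0854], [0, 0, 0, 0, 0, 0, 0.0854], [0, 0, 0, 0, 0, 0, 0.0854], [0, 0, 0, 0, 0, 0, 0.0854], [0, 0, -0.01, 0, 0, 0, 0.0854], [0, 0, -0.01, 0, 0, 0, 0.0854], [0, 0, -0.01, 0, 0, 0, 0.0854], [0, 0, 0, 0, 0, 0, 0.0854], [0, 0, 0, 0, 0, 0, 0.0854]],
  ],
)

```text
clock: 5.32
position: [0.5088, -0.2751, -0.0128]
ee_rot: [-0.001, 0.807, 0.59, -0.0]
contact_force: [-0.0, 0.8, 0.1]
width: 0.0854
```

Run:
```python
from h import *
im=snap('wrist','wrist4');s=im['state'];print(s['position'],s['width'],s['contact_force'])
im=snap('scene','scene4');b=cv2.cvtColor(im['color'],cv2.COLOR_RGB2BGR)
cv2.imwrite('pics/zs4.png',cv2.resize(b[250:350,185:305],None,fx=6,fy=6,interpolation=cv2.INTER_CUBIC))
```

```text
[ 0.50882659 -0.27510601 -0.01280479] 0.08543652828399577 [-0.02165813  0.75963353  0.05395711]
```

View pics/wrist4.png

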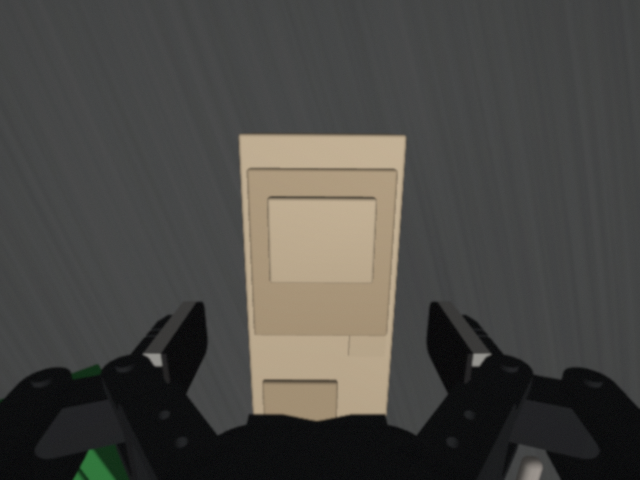

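View pics/zs4.png

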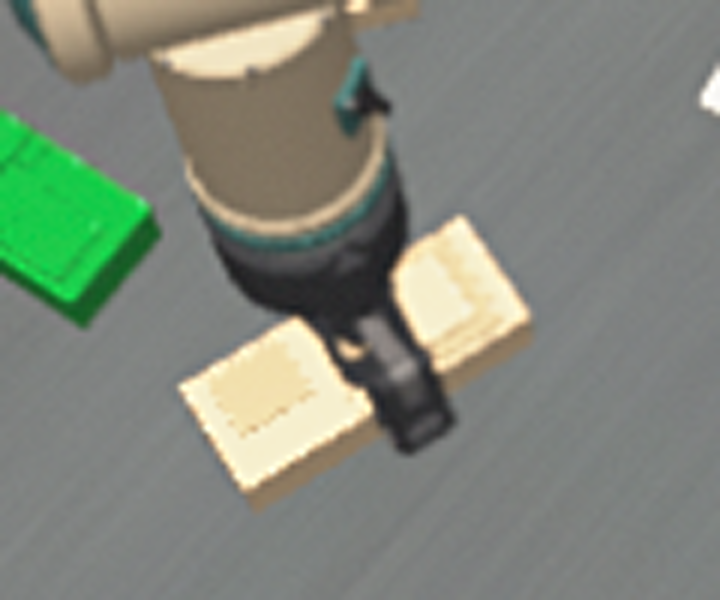

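Call:
move_arm(
  series=[
    [[0.001, -0.001, -0.005, 0, 0, 0, 0.0854], [0, 0, -0.005, 0, 0, 0, 0.0854], [0, 0, -0.004, 0, 0, 0, 0.0854], [0, 0, 0, 0, 0, 0, 0.0854]],
  ],
)

```text
clock: 5.75
position: [0.5101, -0.2763, -0.0263]
ee_rot: [-0.001, 0.807, 0.59, -0.0]
contact_force: [-0.1, 0.3, -0.3]
width: 0.0853
```

Call:
move_arm(
  series=[
    [[0, 0, 0, 0, 0, 0, 0.04], [0, 0, 0, 0, 0, 0, 0.04], [0, 0, 0, 0, 0, 0, 0.04], [0, 0, 0, 0, 0, 0, 0.04], [0, 0, 0, 0, 0, 0, 0.04], [0, 0, 0, 0, 0, 0, 0.04]],
  ],
  newtons=40,
)

```text
clock: 6.25
position: [0.5109, -0.2769, -0.025]
ee_rot: [0.0, 0.807, 0.59, 0.0]
contact_force: [-0.5, 0.1, 1.6]
width: 0.0549
```

Run:
```python
from h import *
im=snap('wrist','wrist5');s=im['state'];print(s['position'],s['width'],s['contact_force'],yaw(s))
```

```text
[ 0.51093139 -0.27690193 -0.02502757] 0.05491658193332747 [-0.50692798  0.05103767  1.64589116] (np.float64(-17.625656787440864), array([ 5.03799751e-04, -3.63718758e-04, -9.99999807e-01]))
```

View pics/wrist5.png

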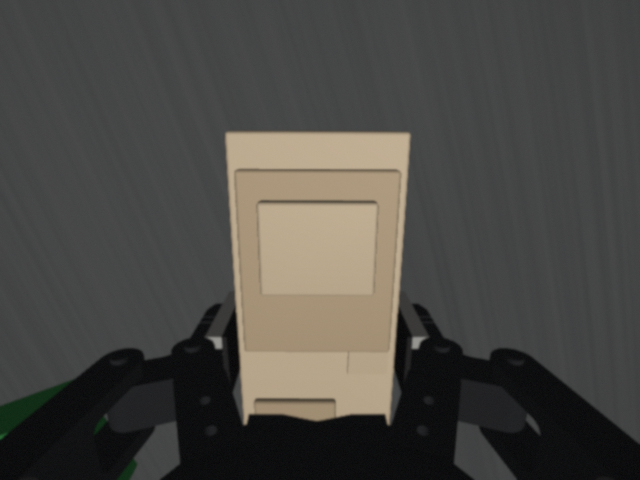

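Call:
move_arm(
  series=[
    [[0, 0, 0.01, 0, 0, 0, 0.04], [0, 0, 0.02, 0, 0, 0, 0.04], [0, 0, 0.025, 0, 0, 0, 0.04], [0, 0, 0.025, 0, 0, 0, 0.04], [0.0095, 0.0246, 0, 0, 0, 0.0407, 0.04], [0.0095, 0.0246, 0, 0, 0, 0.0407, 0.04], [0.0095, 0.0246, 0, 0, 0, 0.0407, 0.04], [0.0095, 0.0246, 0, 0, 0, 0.0407, 0.04], [0.0095, 0.0246, 0, 0, 0, 0.0407, 0.04], [0.0095, 0.0246, 0, 0, 0, 0.0407, 0.04], [0.0095, 0.0246, 0, 0, 0, 0.0407, 0.04], [0.0095, 0.0246, 0, 0, 0, 0.0407, 0.04], [0.0095, 0.0246, 0, 0, 0, 0.0407, 0.04], [0.0095, 0.0246, 0, 0, 0, 0.0407, 0.04], [0.0095, 0.0246, 0, 0, 0, 0.0407, 0.04], [0.0095, 0.0246, 0, 0, 0, 0.0407, 0.04], [0, 0, 0, 0, 0, 0, 0.04], [0, 0, 0, 0, 0, 0, 0.04]],
  ],
  newtons=40,
)

```text
clock: 7.8
position: [0.6246, 0.0199, 0.0544]
ee_rot: [-0.0, 0.639, 0.769, -0.0]
contact_force: [0.0, -0.0, -2.3]
width: 0.0551
```

Run:
```python
from h import *
im=snap('wrist','wrist6');s=im['state'];print(s['position'],s['width'],s['contact_force'],yaw(s))
im=snap('top','top6');b=cv2.cvtColor(im['color'],cv2.COLOR_RGB2BGR)
cv2.imwrite('pics/zt6.png',cv2.resize(b[150:310,160:380],None,fx=3.6,fy=3.6,interpolation=cv2.INTER_CUBIC))
```

```text
[0.62461924 0.01990599 0.05444086] 0.055084764433396785 [ 0.01988987 -0.02818235 -2.31391597] (np.float64(10.502069152082166), array([-7.07903771e-04, -3.64630542e-05, -9.99999749e-01]))
```

View pics/wrist6.png

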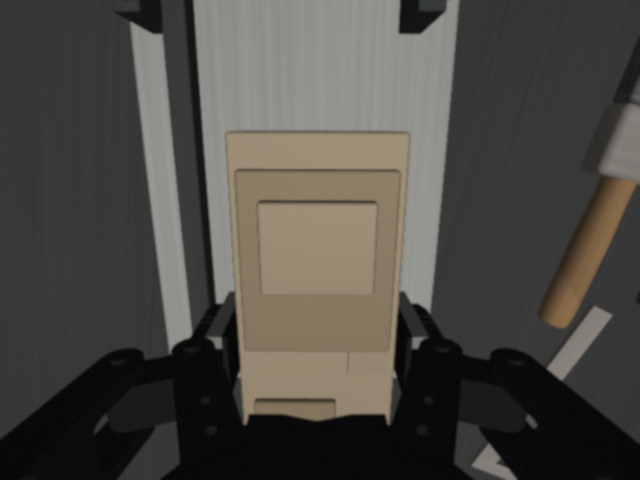

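View pics/zt6.png

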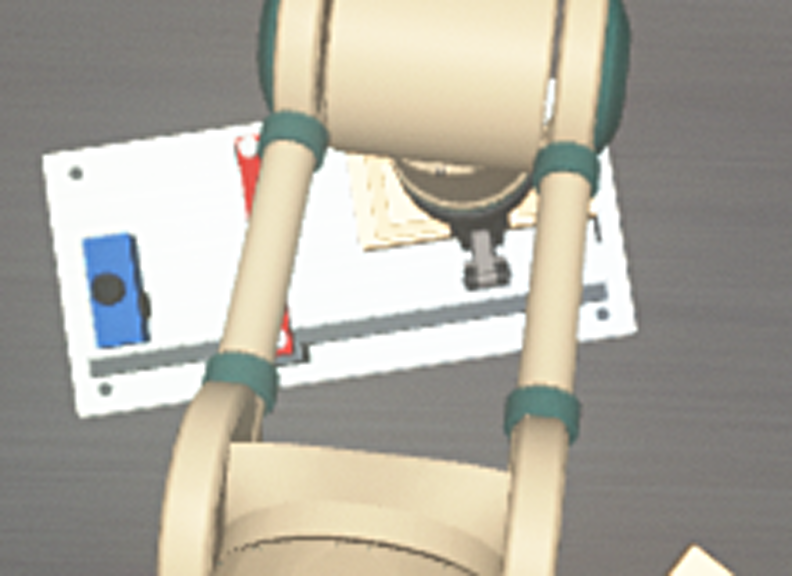

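Call:
move_arm(
  series=[
    [[0, 0, -0.02, 0, 0, -0.0025, 0.04], [0, 0, -0.02, 0, 0, 0, 0.04], [0, 0, -0.015, 0, 0, 0, 0.04], [0, 0, -0.008, 0, 0, 0, 0.04], [0, 0, -0.002, 0, 0, 0, 0.04], [0, 0, -0.001, 0, 0, 0, 0.04], [0, 0, 0, 0, 0, 0, 0.04], [0, 0, 0, 0, 0, 0, 0.04]],
  ],
)

```text
clock: 8.57
position: [0.6257, 0.0181, -0.0103]
ee_rot: [0.001, 0.641, 0.767, 0.001]
contact_force: [-0.5, -0.3, -2.4]
width: 0.0552
```

Call:
move_arm(
  series=[
    [[0, 0, -0.001, 0, 0, 0, 0.04], [0, 0, -0.0005, 0, 0, 0, 0.04], [0, 0, 0, 0, 0, 0, 0.04]],
  ],
)

```text
clock: 8.82
position: [0.625, 0.0185, -0.0125]
ee_rot: [0.0, 0.641, 0.767, 0.0]
contact_force: [0.2, 1.1, -3.0]
width: 0.0552
```

Call:
move_arm(
  series=[
    [[0, 0, -0.0008, 0, 0, 0, 0.04], [0, 0, 0, 0, 0, 0, 0.04]],
  ],
)

```text
clock: 8.98
position: [0.625, 0.0185, -0.013]
ee_rot: [0.0, 0.641, 0.767, 0.0]
contact_force: [-0.9, 0.5, 1.7]
width: 0.0558
```

Call:
move_arm(
  series=[
    [[0, 0, 0, 0, 0, 0, 0.075], [0, 0, 0, 0, 0, 0, 0.075], [0, 0, 0, 0, 0, 0, 0.075], [0, 0, 0, 0, 0, 0, 0.075], [0, 0, 0.02, 0, 0, 0, 0.075], [0, 0, 0.03, 0, 0, 0, 0.075], [0, 0, 0.03, 0, 0, 0, 0.02], [0, 0, 0.01, 0, 0, 0, 0.0], [0, 0, 0, 0, 0, 0, 0.0]],
  ],
)

```text
clock: 9.73
position: [0.6274, 0.0183, 0.0797]
ee_rot: [0.003, 0.641, 0.767, 0.002]
contact_force: [0.3, -0.3, -0.5]
width: 0.0398
```

```bash
cat >> h.py <<'E'
G0=np.array([0.5955,0.105]);TH=np.radians(100.35)
RG=np.array([[np.cos(TH),-np.sin(TH)],[np.sin(TH),np.cos(TH)]])
def tog(p): return (np.asarray(p)[...,:2]-G0)@RG
E
python3 - <<'E'
from h import *
im=snap('wrist','wrist7');s=im['state'];print(s['position'],s['width'],s['contact_force'],yaw(s),tog(s['position']))
E
```

```text
[0.62741261 0.01827792 0.07973117] 0.039823863923554484 [ 0.29051139 -0.31398608 -0.45407006] (np.float64(10.219329747982705), array([ 7.35496284e-03, -5.56342415e-04, -9.99972797e-01])) [-0.09104444 -0.01581279]
```

View pics/wrist7.png

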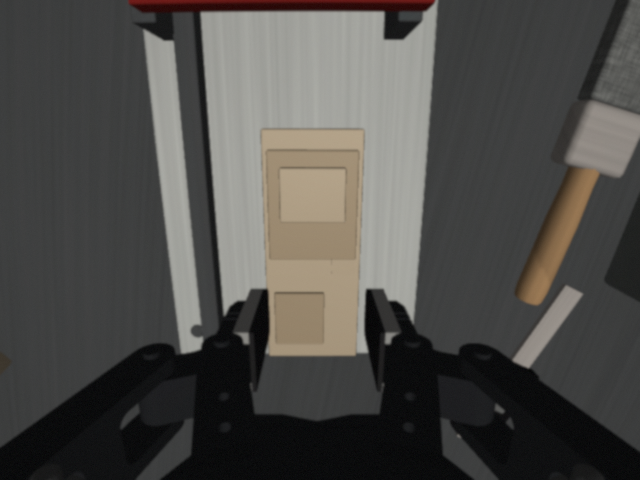

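Run:
```python
from h import *
im=load('wrist7')
for n,p,z in(('block',[(262,129),(364,129),(269,355),(357,355)],.042),('fence',[(201,20),(221,300)],.028),('bedR',[(436,20),(415,320)],.012),('bedEnd',[(360,353)],.012)):
    g=tog(plane(im,p,z));print(n,(g*1000).round(1).tolist(),'ang',np.degrees(np.arctan2(*(g[0]-g[-1])[::-1])) if len(g)==2 else '')
```

```text
block [[-21.1, 13.6], [-21.1, -41.1], [-160.2, 15.1], [-160.4, -41.4]] ang 
fence [[35.4, 45.9], [-128.1, 46.7]] ang -0.28776587147379296
bedR [[39.4, -84.4], [-152.1, -85.8]] ang 0.42564069438126606
bedEnd [[-178.9, -47.4]] ang
```

Call:
move_arm(
  series=[
    [[0.017, 0.003, 0, 0, 0, 0, 0.0], [0.017, 0.003, 0, 0, 0, 0, 0.0], [0.017, 0.0035, -0.01, 0, 0, 0, 0.0], [0, 0, -0.02, 0, 0, 0, 0.0], [0, 0, -0.02, 0, 0, 0, 0.0], [0, 0, -0.01, 0, 0, 0, 0.0], [0, 0, 0, 0, 0, 0, 0.0], [0, 0, 0, 0, 0, 0, 0.0]],
  ],
)

```text
clock: 10.45
position: [0.6745, 0.028, 0.0146]
ee_rot: [-0.001, 0.641, 0.767, -0.001]
contact_force: [0.2, 0.6, 0.3]
width: -0.0
```

Run:
```python
from h import *
im=snap('wrist','wrist8');s=im['state'];print(s['position'],s['width'],s['contact_force'],yaw(s),tog(s['position']))
im=snap('scene','scene8');b=cv2.cvtColor(im['color'],cv2.COLOR_RGB2BGR)
cv2.imwrite('pics/zs8.png',cv2.resize(b[160:320,280:440],None,fx=3.7,fy=3.7,interpolation=cv2.INTER_CUBIC))
```

```text
[0.67449029 0.02796912 0.01464167] -1.3843723309373943e-05 [0.20613817 0.55763253 0.25592322] (np.float64(10.212296073248455), array([-3.34144457e-03,  2.31257037e-04, -9.99994391e-01])) [-0.08996894 -0.06386558]
```

View pics/wrist8.png

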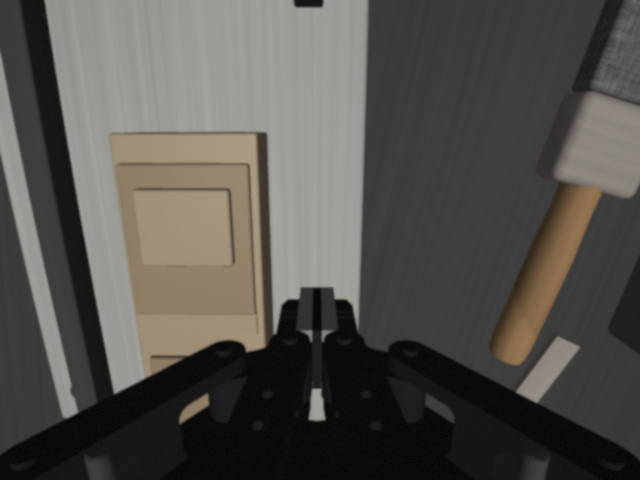

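View pics/zs8.png

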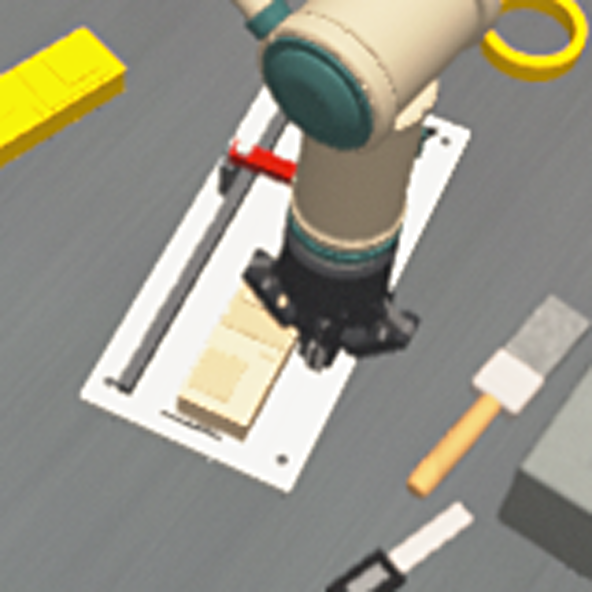

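Call:
move_arm(
  series=[
    [[0, 0, -0.008, 0, 0, 0, 0.0], [0, 0, -0.006, 0, 0, 0, 0.0], [0, 0, -0.005, 0, 0, 0, 0.0], [0, 0, 0, 0, 0, 0, 0.0], [0, 0, 0, 0, 0, 0, 0.0]],
  ],
)

```text
clock: 10.97
position: [0.6754, 0.0279, -0.0031]
ee_rot: [-0.0, 0.641, 0.767, -0.0]
contact_force: [1.0, -0.3, -0.8]
width: -0.0
```

Call:
move_arm(
  series=[
    [[-0.0039, -0.0007, 0, 0, 0, 0, 0.0], [-0.0039, -0.0007, 0, 0, 0, 0, 0.0], [-0.0039, -0.0007, 0, 0, 0, 0, 0.0], [-0.0039, -0.0007, 0, 0, 0, 0, 0.0], [-0.0039, -0.0007, 0, 0, 0, 0, 0.0], [-0.0039, -0.0007, 0, 0, 0, 0, 0.0], [-0.0039, -0.0007, 0, 0, 0, 0, 0.0], [-0.0039, -0.0007, 0, 0, 0, 0, 0.0], [-0.0039, -0.0007, 0, 0, 0, 0, 0.0]],
  ],
)

```text
clock: 11.72
position: [0.6407, 0.0216, -0.0024]
ee_rot: [0.0, 0.641, 0.767, 0.0]
contact_force: [2.1, 0.7, 0.2]
width: -0.0003
```

Run:
```python
from h import *
im=snap('wrist','wrist9');s=im['state'];print(s['position'],s['contact_force'],yaw(s),tog(s['position']))
```

```text
[ 0.64068906  0.02155121 -0.00244489] [2.12183888 0.6986258  0.23936931] (np.float64(10.212143878763609), array([ 9.91926398e-04,  1.20912387e-05, -9.99999508e-01])) [-0.09020966 -0.0294613 ]
```

View pics/wrist9.png

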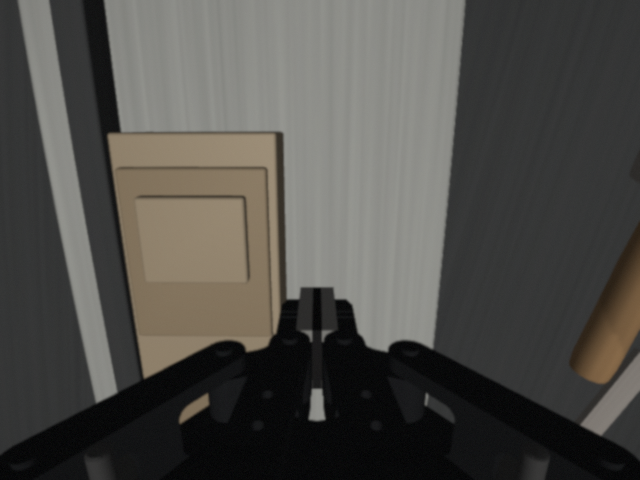

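Call:
move_arm(
  series=[
    [[-0.003, -0.0005, 0, 0, 0, 0, 0.0], [-0.003, -0.0005, 0, 0, 0, 0, 0.0], [0, 0, 0, 0, 0, 0, 0.0]],
  ],
)

```text
clock: 12.02
position: [0.6342, 0.0205, -0.0025]
ee_rot: [-0.0, 0.641, 0.767, -0.0]
contact_force: [0.9, -0.4, 0.6]
width: -0.0001
```

Run:
```python
from h import *
im=snap('wrist','wrist10');s=im['state'];print(s['position'],s['contact_force'],tog(s['position']))
b=cv2.cvtColor(im['color'],cv2.COLOR_RGB2BGR)
cv2.imwrite('pics/zw10.png',cv2.resize(b[90:410,50:330],None,fx=1.8,fy=1.8,interpolation=cv2.INTER_CUBIC))
```

```text
[ 0.6341552   0.02052535 -0.00251004] [ 0.90641375 -0.41604982  0.62076995] [-0.09004496 -0.02284945]
```

View pics/zw10.png

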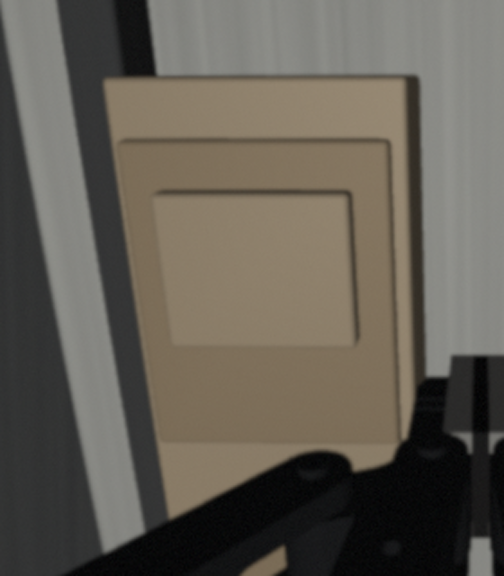

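Call:
move_arm(
  series=[
    [[-0.002, -0.0004, 0, 0, 0, 0, 0.0], [0, 0, 0, 0, 0, 0, 0.0]],
  ],
)

```text
clock: 12.23
position: [0.6326, 0.0202, -0.0026]
ee_rot: [0.0, 0.641, 0.767, 0.0]
contact_force: [1.6, 0.7, -0.4]
width: 0.0002
```

Call:
move_arm(
  series=[
    [[-0.002, -0.0004, 0, 0, 0, 0, 0.0], [0, 0, 0, 0, 0, 0, 0.0]],
  ],
)

```text
clock: 12.4
position: [0.6316, 0.0202, -0.0025]
ee_rot: [0.001, 0.641, 0.767, 0.001]
contact_force: [4.0, 1.3, -0.4]
width: -0.0004
```

Call:
move_arm(
  series=[
    [[-0.0015, -0.0003, 0, 0, 0, 0, 0.0], [0, 0, 0, 0, 0, 0, 0.0]],
  ],
)

```text
clock: 12.57
position: [0.6316, 0.0201, -0.002]
ee_rot: [0.002, 0.642, 0.767, 0.002]
contact_force: [6.3, 3.7, 0.2]
width: 0.0003
```

Call:
move_arm(
  series=[
    [[0.006, 0.001, 0, 0, 0, 0, 0.0], [0.012, 0.002, 0, 0, 0, 0, 0.0], [0.006, 0.001, 0.02, 0, 0, 0, 0.0], [0, 0, 0.04, 0, 0, 0, 0.0], [0, 0, 0.03, 0, 0, 0, 0.0], [0, 0, 0, 0, 0, 0, 0.0], [0, 0, 0, 0, 0, 0, 0.0]],
  ],
)

```text
clock: 13.15
position: [0.6534, 0.0232, 0.089]
ee_rot: [0.001, 0.641, 0.767, 0.0]
contact_force: [-0.8, 0.4, -0.6]
width: -0.0001
```

Run:
```python
from h import *
im=snap('wrist','wrist11');s=im['state'];print(s['position'],s['contact_force'],yaw(s),tog(s['position']))
```

```text
[0.65336389 0.02321209 0.08900376] [-0.8276037   0.40538297 -0.62064451] (np.float64(10.228181945885677), array([ 1.41320239e-03, -7.88684356e-04, -9.99998690e-01])) [-0.09085298 -0.04222829]
```

View pics/wrist11.png

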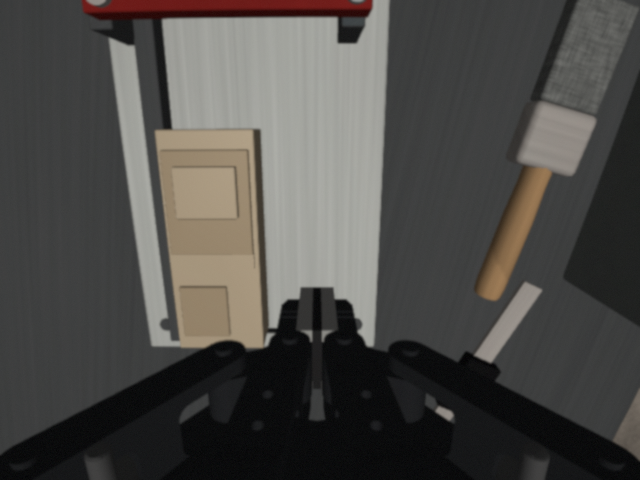

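Run:
```python
from h import *
im=load('wrist11')
g=tog(plane(im,[(155,130),(254,129),(181,348),(264,347)],.042))*1000;print(g.round(1).tolist(),g.mean(0))
g=tog(plane(im,[(137,30),(163,200)],.028))*1000;print(g)
```

```text
[[-21.0, 49.2], [-20.9, -6.8], [-161.1, 49.0], [-160.1, -6.7]] [-90.77685116  21.17156502]
[[ 33.49479372  59.17898908]
 [-63.61374461  54.92108504]]
```

Call:
move_arm(
  series=[
    [[-0.0088, -0.0217, 0, 0, 0, 0.001, 0.0], [-0.0088, -0.0217, 0, 0, 0, 0.001, 0.0], [-0.0088, -0.0217, 0, 0, 0, 0, 0.0], [-0.0088, -0.0217, 0, 0, 0, 0, 0.0], [-0.009, -0.0219, 0, 0, 0, 0, 0.0], [0, 0, 0, 0, 0, 0, 0.0], [0, 0, -0.03, 0, 0, 0, 0.0], [0, 0, -0.03, 0, 0, 0, 0.0], [0, 0, -0.01, 0, 0, 0, 0.0], [0, 0, 0, 0, 0, 0, 0.0], [0, 0, 0, 0, 0, 0, 0.0]],
  ],
)

```text
clock: 14.12
position: [0.6081, -0.0846, 0.0163]
ee_rot: [-0.001, 0.64, 0.768, -0.001]
contact_force: [0.2, 1.1, 0.4]
width: -0.0003
```

Run:
```python
from h import *
im=snap('wrist','wrist12');s=im['state'];print(s['position'],s['contact_force'],yaw(s),tog(s['position']))
```

```text
[ 0.608112   -0.08464559  0.01627245] [0.1601234  1.13874566 0.35026389] (np.float64(10.349378060059488), array([-2.97730472e-03,  7.75498974e-04, -9.99995267e-01])) [-0.18882568  0.02166508]
```

View pics/wrist12.png

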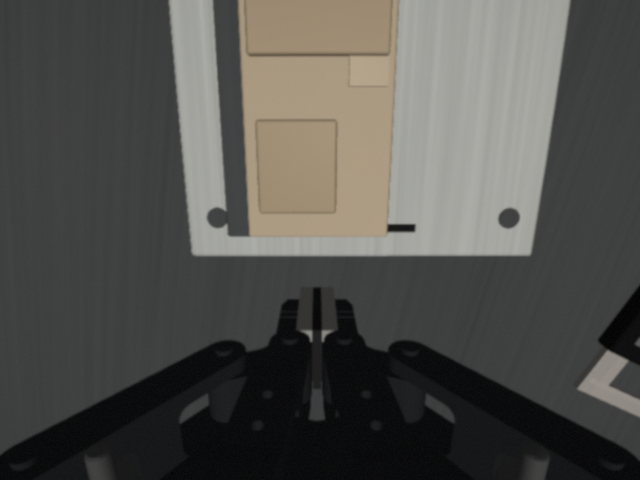

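Call:
move_arm(
  series=[
    [[0, 0, -0.008, 0, 0, 0, 0.0], [0, 0, -0.008, 0, 0, 0, 0.0], [0, 0, -0.005, 0, 0, 0, 0.0], [0, 0, 0, 0, 0, 0, 0.0], [-0.0007, 0.0039, 0, 0, 0, 0, 0.0], [-0.0007, 0.0039, 0, 0, 0, 0, 0.0], [-0.0007, 0.0039, 0, 0, 0, 0, 0.0], [-0.0004, 0.002, 0, 0, 0, 0, 0.0], [-0.0004, 0.002, 0, 0, 0, 0, 0.0], [-0.0004, 0.002, 0, 0, 0, 0, 0.0], [-0.0004, 0.002, 0, 0, 0, 0, 0.0], [-0.0004, 0.002, 0, 0, 0, 0, 0.0], [-0.0007, 0.0039, 0, 0, 0, 0, 0.0], [-0.0007, 0.0039, 0, 0, 0, 0, 0.0]],
  ],
)

```text
clock: 15.33
position: [0.6038, -0.056, -0.0035]
ee_rot: [0.001, 0.641, 0.768, -0.0]
contact_force: [0.3, -1.9, 0.7]
width: -0.0001
```

Run:
```python
from h import *
im=snap('wrist','wrist13');s=im['state'];print(s['position'],s['contact_force']@[*(RG[:,0]),0],s['contact_force'],yaw(s),tog(s['position']))
```

```text
[ 0.60384067 -0.05597452 -0.00350893] -1.8828928543094763 [ 0.25735035 -1.86703634  0.6803062 ] (np.float64(10.3247317045579), array([ 8.97146468e-04, -7.71063001e-04, -9.99999300e-01])) [-0.15985374  0.02071584]
```

View pics/wrist13.png

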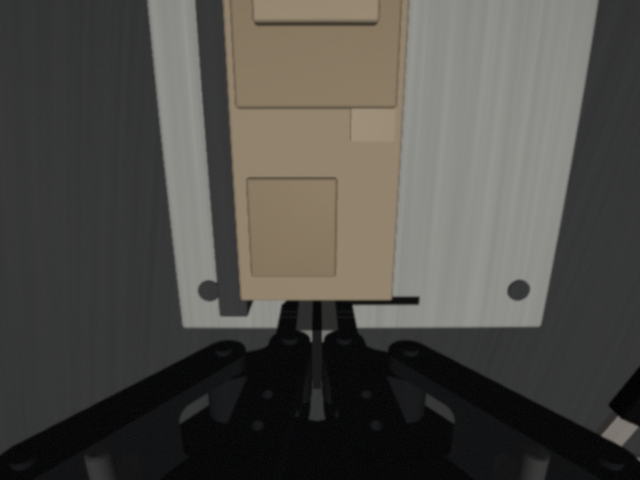

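Call:
move_arm(
  series=[
    [[-0.0007, 0.004, 0, 0, 0, 0, 0.0], [-0.0007, 0.004, 0, 0, 0, 0, 0.0], [-0.0007, 0.004, 0, 0, 0, 0, 0.0], [-0.0008, 0.004, 0, 0, 0, 0, 0.0], [-0.0007, 0.004, 0, 0, 0, 0, 0.0], [-0.0007, 0.004, 0, 0, 0, 0, 0.0], [-0.0007, 0.004, 0, 0, 0, 0, 0.0], [-0.0008, 0.004, 0, 0, 0, 0, 0.0], [-0.0007, 0.004, 0, 0, 0, 0, 0.0], [-0.0007, 0.004, 0, 0, 0, 0, 0.0]],
  ],
)

```text
clock: 16.22
position: [0.5963, -0.0154, -0.0035]
ee_rot: [0.0, 0.641, 0.768, 0.0]
contact_force: [0.1, -3.3, 2.8]
width: 0.0001
```

Run:
```python
from h import *
im=snap('wrist','wrist14');s=im['state'];print(s['position'],s['contact_force']@[*(RG[:,0]),0],s['contact_force'],tog(s['position']))
```

```text
[ 0.59633946 -0.01541603 -0.00353432] -3.291677347493089 [ 0.12258303 -3.32373573  2.7740136 ] [-0.11860752  0.02080824]
```

View pics/wrist14.png

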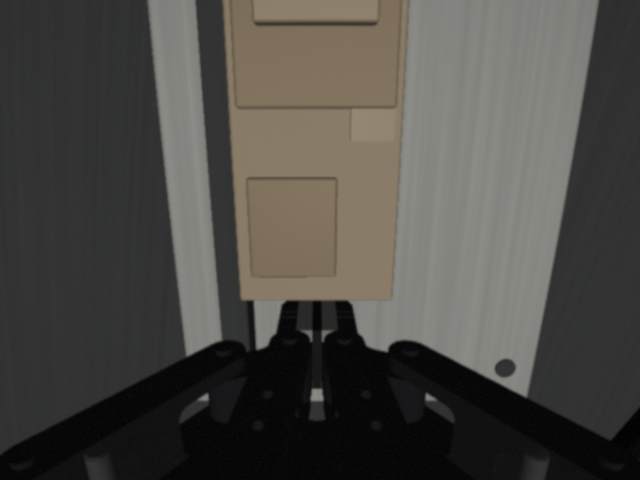

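Call:
move_arm(
  series=[
    [[-0.0007, 0.004, 0, 0, 0, 0, 0.0], [-0.0007, 0.004, 0, 0, 0, 0, 0.0], [-0.0007, 0.004, 0, 0, 0, 0, 0.0], [-0.0008, 0.004, 0, 0, 0, 0, 0.0], [-0.0007, 0.004, 0, 0, 0, 0, 0.0], [-0.0007, 0.004, 0, 0, 0, 0, 0.0], [-0.0007, 0.004, 0, 0, 0, 0, 0.0], [-0.0008, 0.004, 0, 0, 0, 0, 0.0], [-0.0007, 0.004, 0, 0, 0, 0, 0.0], [-0.0007, 0.004, 0, 0, 0, 0, 0.0], [0, 0, 0, 0, 0, 0, 0]],
  ],
)

```text
clock: 17.18
position: [0.5887, 0.0256, -0.0038]
ee_rot: [-0.0, 0.641, 0.768, 0.0]
contact_force: [0.6, -1.8, 0.6]
width: -0.0003
```

Run:
```python
from h import *
im=snap('scene','scene15');s=im['state'];print(s['position'],s['contact_force']@[*(RG[:,0]),0],s['contact_force'],tog(s['position']))
b=cv2.cvtColor(im['color'],cv2.COLOR_RGB2BGR)
cv2.imwrite('pics/zs15.png',cv2.resize(b[160:280,310:430],None,fx=5,fy=5,interpolation=cv2.INTER_CUBIC))
im=snap('top','top15');b=cv2.cvtColor(im['color'],cv2.COLOR_RGB2BGR)
cv2.imwrite('pics/zt15.png',cv2.resize(b[165:270,165:345],None,fx=4.4,fy=4.4,interpolation=cv2.INTER_CUBIC))
```

```text
[ 0.58868372  0.02557303 -0.00376635] -1.929242730789475 [ 0.63131688 -1.84585445  0.61934855] [-0.07690997  0.02097528]
```

View pics/zs15.png

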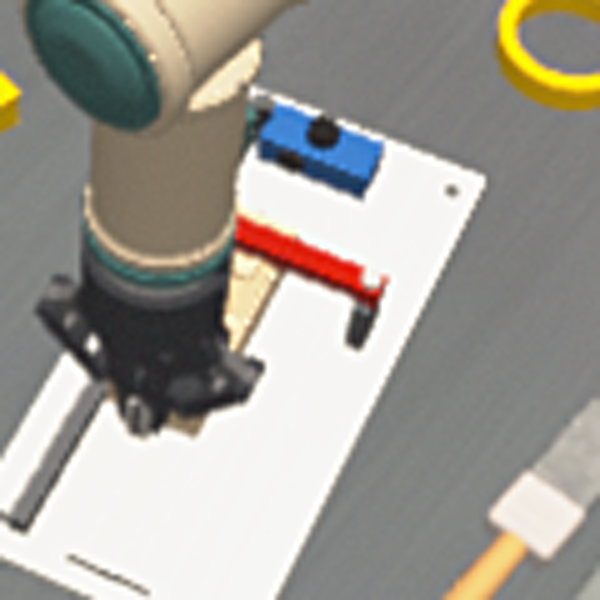

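View pics/zt15.png

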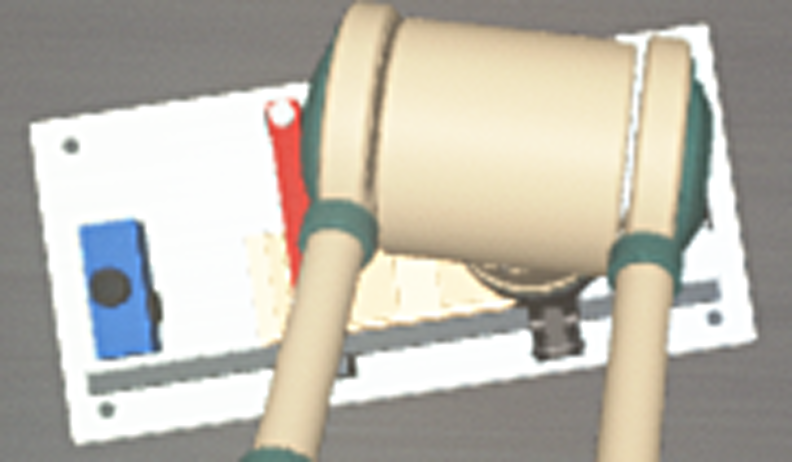

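Run:
```python
from h import *
im=load('top15')
off=lambda z,s,o:np.array([( (u+.5)/s-.5+o[0],(v+.5)/s-.5+o[1]) for u,v in z])
print(tog(plane(im,off([(248,240),(260,336)],4.4,(165,165)),.042))*1000)
print(tog(plane(im,off([(162,305)],4.4,(165,165)),.026))*1000)
```

```text
[[70.29452847 -3.42206903]
 [71.12129443 45.78334839]]
[[121.39261388  21.29311022]]
```

Call:
move_arm(
  series=[
    [[-0.0007, 0.004, 0, 0, 0, 0, 0.0], [-0.0007, 0.004, 0, 0, 0, 0, 0.0], [-0.0007, 0.004, 0, 0, 0, 0, 0.0], [-0.0008, 0.004, 0, 0, 0, 0, 0.0], [-0.0007, 0.004, 0, 0, 0, 0, 0.0], [-0.0007, 0.004, 0, 0, 0, 0, 0.0], [-0.0004, 0.002, 0, 0, 0, 0, 0.0], [-0.0004, 0.002, 0, 0, 0, 0, 0.0], [0, 0, 0, 0, 0, 0, 0]],
  ],
)

```text
clock: 18.03
position: [0.5838, 0.053, -0.0037]
ee_rot: [-0.0, 0.641, 0.768, 0.0]
contact_force: [-0.0, -0.6, 0.7]
width: -0.0004
```

Call:
move_arm(
  series=[
    [[-0.0002, 0.001, 0, 0, 0, 0, 0.0], [-0.0002, 0.001, 0, 0, 0, 0, 0.0], [-0.0002, 0.001, 0, 0, 0, 0, 0.0], [-0.0002, 0.001, 0, 0, 0, 0, 0.0]],
  ],
)

```text
clock: 18.37
position: [0.5833, 0.0561, -0.0036]
ee_rot: [0.0, 0.641, 0.768, 0.0]
contact_force: [-0.2, -2.2, -0.2]
width: -0.0002
```

Run:
```python
from h import *
s=manip.get_state();print(tog(s['position']),s['contact_force']@[*(RG[:,0]),0])
im=snap('top','top16');b=cv2.cvtColor(im['color'],cv2.COLOR_RGB2BGR)
cv2.imwrite('pics/zt16.png',cv2.resize(b[200:260,170:260],None,fx=8,fy=8,interpolation=cv2.INTER_CUBIC))
```

```text
[-0.04588657  0.0207685 ] -2.119397477886929
```

View pics/zt16.png

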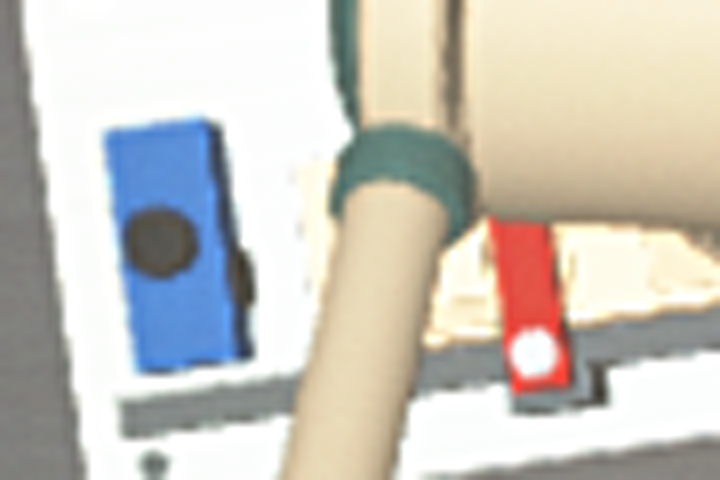

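Call:
move_arm(
  series=[
    [[-0.0002, 0.001, 0, 0, 0, 0, 0.0], [-0.0002, 0.001, 0, 0, 0, 0, 0.0], [-0.0002, 0.001, 0, 0, 0, 0, 0.0], [-0.0002, 0.001, 0, 0, 0, 0, 0.0]],
  ],
)

```text
clock: 18.75
position: [0.5825, 0.0603, -0.0036]
ee_rot: [0.0, 0.641, 0.768, 0.0]
contact_force: [0.3, -2.2, -0.9]
width: 0.0002
```

Call:
move_arm(
  series=[
    [[-0.0002, 0.001, 0, 0, 0, 0, 0.0], [-0.0002, 0.001, 0, 0, 0, 0, 0.0], [-0.0002, 0.001, 0, 0, 0, 0, 0.0]],
  ],
)

```text
clock: 19.0
position: [0.5818, 0.0634, -0.0036]
ee_rot: [0.0, 0.641, 0.768, 0.0]
contact_force: [0.1, -1.9, 0.1]
width: 0.0
```

Call:
move_arm(
  series=[
    [[-0.0002, 0.001, 0, 0, 0, 0, 0.0], [-0.0002, 0.001, 0, 0, 0, 0, 0.0]],
  ],
)

```text
clock: 19.17
position: [0.5814, 0.0654, -0.0036]
ee_rot: [0.0, 0.641, 0.768, 0.0]
contact_force: [0.3, -1.9, 0.1]
width: 0.0002
```

Call:
move_arm(
  series=[
    [[-0.0002, 0.001, 0, 0, 0, 0, 0.0], [-0.0002, 0.001, 0, 0, 0, 0, 0.0]],
  ],
)

```text
clock: 19.33
position: [0.581, 0.0674, -0.0036]
ee_rot: [0.0, 0.641, 0.768, 0.0]
contact_force: [0.8, -1.8, 0.6]
width: 0.0004
```

Call:
move_arm(
  series=[
    [[-0.0001, 0.0006, 0, 0, 0, 0, 0.0], [-0.0001, 0.0006, 0, 0, 0, 0, 0.0]],
  ],
)

```text
clock: 19.5
position: [0.5808, 0.0686, -0.0036]
ee_rot: [0.0, 0.641, 0.768, 0.0]
contact_force: [0.5, -1.9, 0.8]
width: -0.0
```

Call:
move_arm(
  series=[
    [[-0.0001, 0.0006, 0, 0, 0, 0, 0.0], [-0.0001, 0.0006, 0, 0, 0, 0, 0.0]],
  ],
)

```text
clock: 19.67
position: [0.5806, 0.0697, -0.0036]
ee_rot: [0.0, 0.641, 0.768, 0.0]
contact_force: [-1.3, -2.4, 1.1]
width: -0.0002
```

Call:
move_arm(
  series=[
    [[-0.0001, 0.0006, 0, 0, 0, 0, 0.0]],
  ],
)

```text
clock: 19.75
position: [0.5805, 0.0703, -0.0036]
ee_rot: [0.0, 0.641, 0.768, 0.0]
contact_force: [-0.1, -1.8, 0.7]
width: 0.0002
```

Call:
move_arm(
  series=[
    [[-0.0001, 0.0006, 0, 0, 0, 0, 0.0]],
  ],
)

```text
clock: 19.83
position: [0.5804, 0.0709, -0.0036]
ee_rot: [0.0, 0.641, 0.768, 0.0]
contact_force: [0.2, -2.0, 0.8]
width: 0.0001
```

Run:
```python
from h import *
s=manip.get_state();print(tog(s['position']),s['contact_force']@[*(RG[:,0]),0])
im=snap('top','top17');b=cv2.cvtColor(im['color'],cv2.COLOR_RGB2BGR)
cv2.imwrite('pics/zt17.png',cv2.resize(b[200:260,170:260],None,fx=8,fy=8,interpolation=cv2.INTER_CUBIC))
im=snap('scene','scene17');b=cv2.cvtColor(im['color'],cv2.COLOR_RGB2BGR)
cv2.imwrite('pics/zs17.png',cv2.resize(b[160:240,320:420],None,fx=7,fy=7,interpolation=cv2.INTER_CUBIC))
```

```text
[-0.03080529  0.02093226] -2.030351167362647
```

View pics/zt17.png

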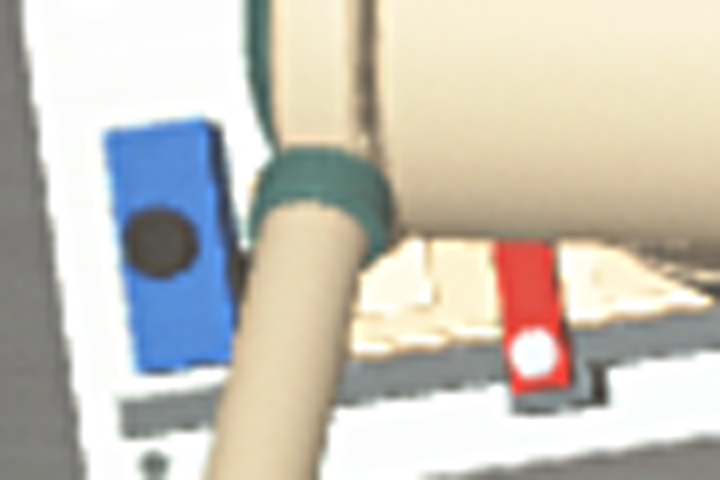

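View pics/zs17.png

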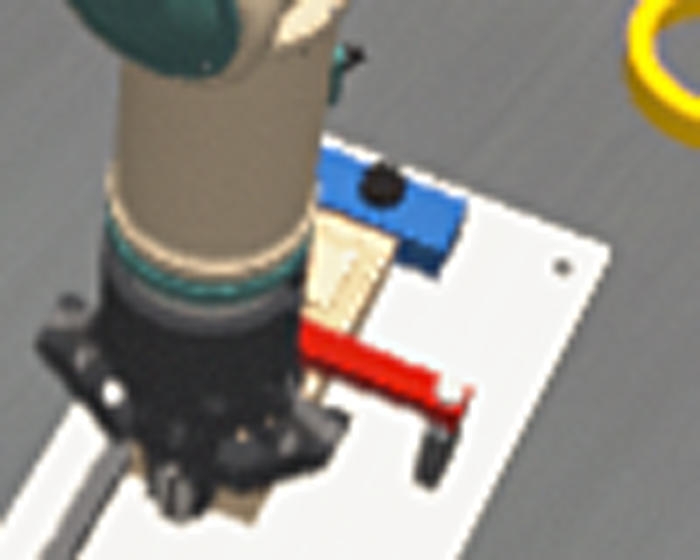

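Call:
move_arm(
  series=[
    [[-0.0001, 0.0005, 0, 0, 0, 0, 0.0]],
  ],
)

```text
clock: 20.02
position: [0.5803, 0.0714, -0.0036]
ee_rot: [0.0, 0.641, 0.768, 0.0]
contact_force: [0.8, -2.4, 0.8]
width: -0.0002
```

Call:
move_arm(
  series=[
    [[-0.0001, 0.0005, 0, 0, 0, 0, 0.0]],
  ],
)

```text
clock: 20.1
position: [0.5803, 0.0719, -0.0036]
ee_rot: [0.0, 0.641, 0.768, 0.0]
contact_force: [1.1, -2.5, 1.2]
width: -0.0001
```

Call:
move_arm(
  series=[
    [[-0.0001, 0.0005, 0, 0, 0, 0, 0.0]],
  ],
)

```text
clock: 20.18
position: [0.5802, 0.0724, -0.0036]
ee_rot: [0.0, 0.641, 0.768, 0.0]
contact_force: [1.0, -2.2, 1.1]
width: -0.0002
```

Call:
move_arm(
  series=[
    [[-0.0001, 0.0005, 0, 0, 0, 0, 0.0]],
  ],
)

```text
clock: 20.27
position: [0.5801, 0.0729, -0.0036]
ee_rot: [0.0, 0.641, 0.768, 0.0]
contact_force: [0.9, -3.2, 1.6]
width: 0.0002
```

Call:
move_arm(
  series=[
    [[0, 0.0003, 0, 0, 0, 0, 0.0]],
  ],
)

```text
clock: 20.35
position: [0.58, 0.0732, -0.0036]
ee_rot: [0.0, 0.641, 0.768, 0.0]
contact_force: [0.9, -2.7, 1.3]
width: 0.0
```

Call:
move_arm(
  series=[
    [[-0.0001, 0.0003, 0, 0, 0, 0, 0.0]],
  ],
)

```text
clock: 20.43
position: [0.58, 0.0735, -0.0036]
ee_rot: [0.0, 0.641, 0.768, 0.0]
contact_force: [0.4, -3.1, 1.7]
width: 0.0
```

Call:
move_arm(
  series=[
    [[0, 0.0003, 0, 0, 0, 0, 0.0]],
  ],
)

```text
clock: 20.52
position: [0.5799, 0.0738, -0.0036]
ee_rot: [0.0, 0.641, 0.768, 0.0]
contact_force: [0.5, -2.5, 2.3]
width: -0.0001
```

Run:
```python
from h import *
s=manip.get_state();print(tog(s['position']),s['contact_force']@[*(RG[:,0]),0])
im=snap('top','top18');b=cv2.cvtColor(im['color'],cv2.COLOR_RGB2BGR)
def blue(f):
    c=load(f)['color'][195:255,170:215].astype(int);m=(c[...,2]-c[...,0]>60)
    ys,xs=np.nonzero(m[:30]);return m.sum(),xs.mean(),ys.mean(),c[8:26,5:30].sum()
for f in('top0','top15','top16','top17','top18'):print(f,blue(f))
cv2.imwrite('pics/zt18.png',cv2.resize(b[200:260,170:260],None,fx=8,fy=8,interpolation=cv2.INTER_CUBIC))
im=snap('wrist','wrist18')
```

```text
[-0.02788397  0.02096631] -2.513422539834736
top0 (np.int64(330), np.float64(19.519685039370078), np.float64(24.700787401574804), np.int64(305051))
top15 (np.int64(324), np.float64(19.588709677419356), np.float64(24.717741935483872), np.int64(313843))
top16 (np.int64(324), np.float64(19.588709677419356), np.float64(24.717741935483872), np.int64(312872))
top17 (np.int64(322), np.float64(19.588709677419356), np.float64(24.717741935483872), np.int64(312182))
top18 (np.int64(309), np.float64(19.588709677419356), np.float64(24.717741935483872), np.int64(305744))
```

View pics/zt18.png

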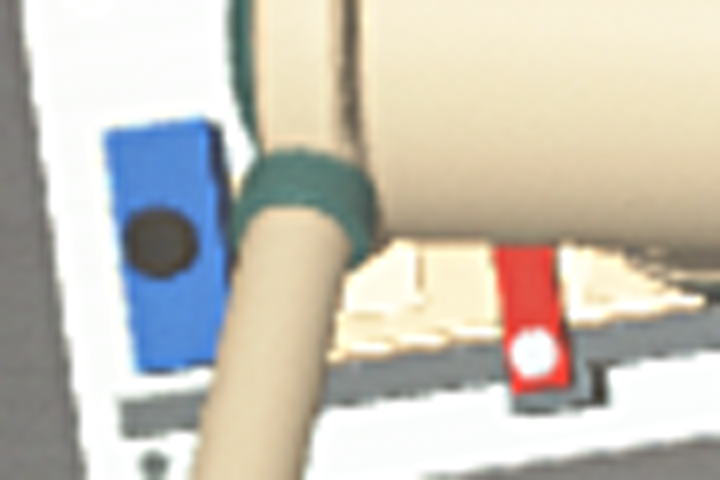

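View pics/wrist18.png

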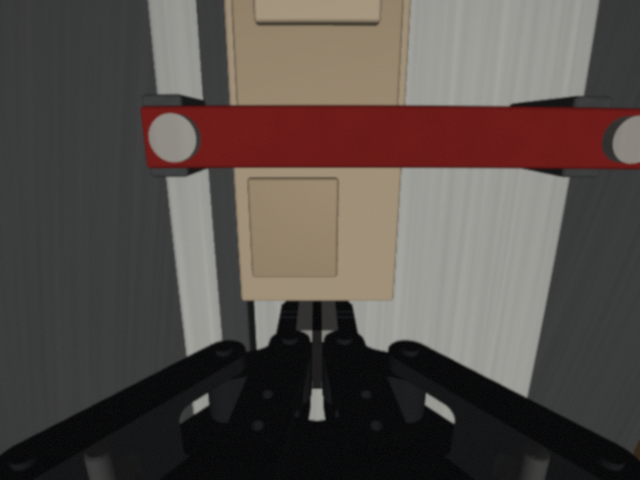

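Run:
```python
from h import *
im=load('wrist18')
print(tog(plane(im,[(242,300),(394,300)],.042))*1000)
print(tog(plane(im,[(230,107),(230,167)],.0665))*1000)
```

```text
[[-18.01370075  48.80840145]
 [-17.94061578  -7.13022318]]
[[48.03409461 43.58359874]
 [32.78268283 44.50684448]]
```

Call:
move_arm(
  series=[
    [[-0.0001, 0.0003, 0, 0, 0, 0, 0.0]],
  ],
)

```text
clock: 20.7
position: [0.5798, 0.0741, -0.0036]
ee_rot: [0.0, 0.641, 0.768, 0.0]
contact_force: [0.7, -2.8, 1.6]
width: 0.0002
```

Call:
move_arm(
  series=[
    [[0, 0.0003, 0, 0, 0, 0, 0.0]],
  ],
)

```text
clock: 20.78
position: [0.5798, 0.0744, -0.0036]
ee_rot: [0.0, 0.641, 0.768, 0.0]
contact_force: [-0.4, -3.3, 1.2]
width: 0.0
```

Call:
move_arm(
  series=[
    [[-0.0001, 0.0003, 0, 0, 0, 0, 0.0]],
  ],
)

```text
clock: 20.87
position: [0.5797, 0.0747, -0.0036]
ee_rot: [0.0, 0.641, 0.768, 0.0]
contact_force: [1.3, -2.3, 1.4]
width: 0.0
```

Call:
move_arm(
  series=[
    [[0, 0.0003, 0, 0, 0, 0, 0.0]],
  ],
)

```text
clock: 20.95
position: [0.5797, 0.0749, -0.0036]
ee_rot: [0.0, 0.64, 0.768, -0.0]
contact_force: [0.2, -4.2, 2.0]
width: -0.0001
```

Call:
move_arm(
  series=[
    [[0, 0, 0, 0, 0, 0, 0.0]],
  ],
)

```text
clock: 21.03
position: [0.5797, 0.0749, -0.0036]
ee_rot: [0.0, 0.64, 0.768, -0.0]
contact_force: [-0.3, -4.3, 2.0]
width: 0.0
```

Call:
move_arm(
  series=[
    [[0, 0.0003, 0, 0, 0, 0, 0.0]],
  ],
)

```text
clock: 21.12
position: [0.5797, 0.0749, -0.0036]
ee_rot: [0.0, 0.64, 0.768, -0.0]
contact_force: [0.8, -6.3, 1.5]
width: -0.0001
```

Call:
move_arm(
  series=[
    [[0, 0, 0, 0, 0, 0, 0.0], [0, 0, 0, 0, 0, 0, 0.0], [0, 0, 0, 0, 0, 0, 0.0], [0, 0, 0, 0, 0, 0, 0.0]],
  ],
)

```text
clock: 21.45
position: [0.5797, 0.0749, -0.0036]
ee_rot: [0.0, 0.641, 0.768, -0.0]
contact_force: [1.0, -4.2, 1.6]
width: 0.0003
```

Call:
move_arm(
  series=[
    [[0, 0, 0, 0, 0, 0, 0.0], [0, 0, 0, 0, 0, 0, 0.0], [0, 0, 0, 0, 0, 0, 0.0], [0, 0, 0, 0, 0, 0, 0.0], [0, 0, 0, 0, 0, 0, 0.0], [0, 0, 0, 0, 0, 0, 0.0], [0, 0, 0, 0, 0, 0, 0.0]],
  ],
)

```text
clock: 22.03
position: [0.5797, 0.0749, -0.0036]
ee_rot: [0.0, 0.64, 0.768, -0.0]
contact_force: [0.1, -5.1, 1.7]
width: 0.0001
```

Call:
move_arm(
  series=[
    [[-0.0001, 0.0003, 0, 0, 0, 0, 0.0], [0, 0, 0, 0, 0, 0, 0.0]],
  ],
)

```text
clock: 22.2
position: [0.5797, 0.0749, -0.0036]
ee_rot: [0.001, 0.64, 0.768, -0.0]
contact_force: [0.8, -5.9, 0.1]
width: -0.0001
```

Call:
move_arm(
  series=[
    [[0, 0, 0, 0, 0, 0, 0.0], [0, 0, 0, 0, 0, 0, 0.0]],
  ],
)

```text
clock: 22.37
position: [0.5797, 0.0749, -0.0036]
ee_rot: [0.001, 0.64, 0.768, -0.0]
contact_force: [0.7, -6.6, 0.9]
width: 0.0001
```

Call:
move_arm(
  series=[
    [[0, 0, 0, 0, 0, 0, 0.0], [0, 0, 0, 0, 0, 0, 0.0], [0, 0, 0, 0, 0, 0, 0.0], [0, 0, 0, 0, 0, 0, 0.0], [0, 0, 0, 0, 0, 0, 0.0], [0, 0, 0, 0, 0, 0, 0.0], [0, 0, 0, 0, 0, 0, 0.0], [0, 0, 0, 0, 0, 0, 0.0], [0, 0, 0, 0, 0, 0, 0.0], [0, 0, 0, 0, 0, 0, 0.0], [0, 0, 0, 0, 0, 0, 0.0], [0, 0, 0, 0, 0, 0, 0.0]],
  ],
)

```text
clock: 23.37
position: [0.5797, 0.0749, -0.0036]
ee_rot: [0.0, 0.64, 0.768, -0.0]
contact_force: [-0.3, -5.5, 1.4]
width: 0.0001
```

Call:
move_arm(
  series=[
    [[0.0001, -0.0005, 0, 0, 0, 0, 0.0], [0.0001, -0.0005, 0, 0, 0, 0, 0.0], [0.0002, -0.001, 0, 0, 0, 0, 0.0], [0.0004, -0.002, 0, 0, 0, 0, 0.0], [0.0014, -0.008, 0, 0, 0, 0, 0.0], [0.0027, -0.015, 0, 0, 0, 0, 0.0], [0.0027, -0.015, 0.01, 0, 0, 0, 0.0], [0, 0, 0.03, 0, 0, 0, 0.0], [0, 0, 0.04, 0, 0, 0, 0.0], [0, 0, 0.04, 0, 0, 0, 0.0], [0.005, -0.03, 0.02, 0, 0, 0, 0.0], [0.005, -0.03, 0, 0, 0, 0, 0.0], [0.005, -0.03, 0, 0, 0, 0, 0.0], [0.005, -0.03, 0, 0, 0, 0, 0.0], [0.005, -0.03, 0, 0, 0, 0, 0.0], [0, 0, 0, 0, 0, 0, 0.0], [0, 0, 0, 0, 0, 0, 0.0]],
  ],
)

```text
clock: 24.78
position: [0.612, -0.118, 0.1358]
ee_rot: [-0.0, 0.642, 0.767, 0.0]
contact_force: [-0.3, -0.1, -0.3]
width: 0.0
```

Run:
```python
from h import *
s=manip.get_state();print(s['position'],s['contact_force'])
im=snap('top','top19');b=cv2.cvtColor(im['color'],cv2.COLOR_RGB2BGR)
def blue(f):
    c=load(f)['color'][195:255,170:215].astype(int);m=(c[...,2]-c[...,0]>60)
    ys,xs=np.nonzero(m);return m.sum(),xs.mean(),ys.mean()
for f in('top0','top19'):print(f,blue(f))
cv2.imwrite('pics/zt19.png',cv2.resize(b[170:270,165:300],None,fx=5.8,fy=5.8,interpolation=cv2.INTER_CUBIC))
im=snap('scene','scene19');b=cv2.cvtColor(im['color'],cv2.COLOR_RGB2BGR)
cv2.imwrite('pics/zs19.png',cv2.resize(b[160:260,310:420],None,fx=6,fy=6,interpolation=cv2.INTER_CUBIC))
snap('wrist','wrist19')
```

```text
[ 0.61204197 -0.11801065  0.13578179] [-0.2767707  -0.09088249 -0.33972761]
top0 (np.int64(330), np.float64(21.045454545454547), np.float64(35.121212121212125))
top19 (np.int64(325), np.float64(21.052307692307693), np.float64(35.13230769230769))
```

View pics/zt19.png

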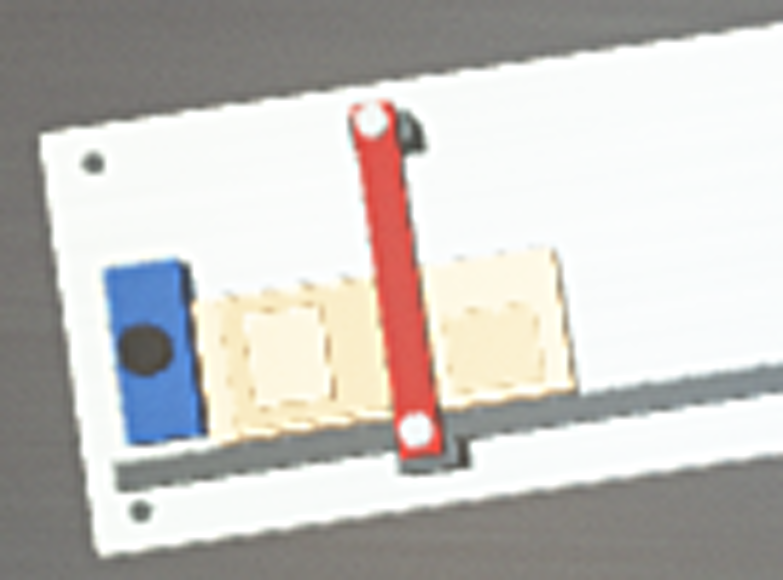

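View pics/zs19.png

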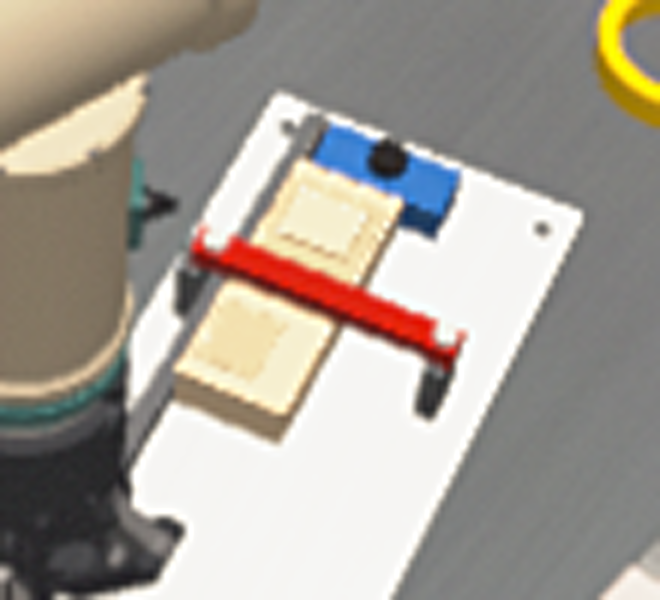

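View pics/top19.png

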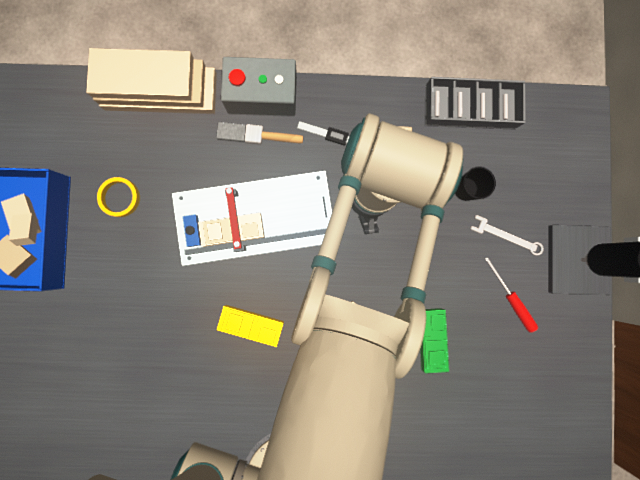

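Run:
```python
from h import *
im=load('top19')
off=lambda z,s,o:np.array([( (u+.5)/s-.5+o[0],(v+.5)/s-.5+o[1]) for u,v in z])
print(tog(plane(im,off([(555,247),(577,388)],5.8,(165,170)),.042))*1000)
print(manip.sign_off())
```

```text
[[-18.59057277  -5.88958854]
 [-19.07070826  49.31637338]]
the job is handed in; nothing more can be done
None
```

I laid the beige block on the gauge bed with its summit end towards the bar, pushed it sideways up against the fence, and let go. I then pushed it from the tail along the fence and under the bar until its nose met the rubber screw. The job is handed in at about 25 s of the 66 s allowed. No verdict is reported.

**Press:** the wrist read about 5.5–6.6 N for just over a second, after roughly 0.9 s at 4–5 N. About 2 N of that was sliding friction, so I estimate 3–4.5 N on the screw.

**Last checks:**
- **Stop:** its image centroid moved less than 0.02 pixel from the first picture.
- **Block:** its tail lies across the gauge at x ≈ -19 mm, with its sides at y ≈ -6 and +49 mm. It is flat along the fence, with the summit beyond the bar.
- **Surroundings:** the bar looks undisturbed. The other things in view are where they were, but in the last top picture the arm hid the offcut and most of the small model.
- **Contact with the screw:** I inferred it from the force rising and the position stalling. The last pictures cannot show a gap below about 1 mm.

**What disagreed:**
- **Fingertips:** they were about 40 mm further back than stated relative to the reported TCP. The first close passed above the block without touching it, so I lowered the arm and gripped again.
- **Screw tip:** contact came about 1–2 mm beyond where the top camera had placed it, within the calibration tolerance.

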